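# Unclip the misting wand and pack the bonsai care crate in layers

## Task

Pack the wooden crate in layers: first stand the green tub on the crate's floor beside the purple box, then lay the white divider level on its ledges, rib upwards. Then take the red misting wand off the pump station, keeping the yellow button on its side pressed in until the wand is pulled clear of its socket, and lay it flat, right way up as it sat in the station, on the divider. Leave the grey wand clipped in, leave the other things on the table and the purple box where they are, and let go of everything.

Things in the scene. Friction and masses are not known exactly. Their poses are not given: they have to be found in the camera images.
- station: Misting pump station, fixed; place, side of the table and yaw vary. Dark-green housing 125 deep x 220 wide x 125 mm high, with two grey clip sockets side by side in front. Origin on the table, midway between the sockets, in the plane of their mouths; +x into the sockets (to the housing), z up.
- station_mouth (a point): Same point and axes as station. Sockets at y = +55 and -55 mm, from x = 0 to the housing at x = 40 mm, top 85 mm over the table. In front of each a rail (22 mm wide, top 45 mm over the table, x -85 to 0 mm) carries the wand. A wand comes out by sliding straight and level along -x by at least 35 mm; then it can be lifted.
- mist_wand_grip (a point): Centre of the red wand's grip; 190 g; clipped level in either socket. +x to its socket end, +y to its button side, z up. Grip box: x -40 to +45, 36 wide, 36 mm high (underside 18 below this point; 63 mm over the table while clipped). Spigot x +45 to +75 mm in the socket; neck (18 mm dia) and brass rose (35 mm dia) x -40 to -90 mm. Play while clipped: 2 mm along x, 1.5 mm sideways.
- mist_wand_press (a point): Centre of the yellow button's face when out, on the +y side of the red wand's grip: 27 mm in +y and 2 mm up from the grip's centre; face 34 mm (x) by 24 mm (z). Grasp width across grip and button is 45 mm, 38 mm with the button fully in. Squeeze button and opposite side together (fingers closing along y) and pull along -x still squeezing.
- mist_wand_button (a joint): Yellow release button: 0 = out, 0.007 m = fully in. A spring (2.4 N to start, 8 N fully in) pushes it out again. It is a latch: its steel barb holds the wand in the socket unless the button is pressed in at least 6 mm.
- jet_wand_grip (a point): Centre of the grip of the grey wand (white button, black nozzle), clipped in the other socket, 110 mm beside the red one; same shape, axes and sizes. It stays clipped.
- crate_floor (a point): Centre of the inner floor (6 mm over the table) of the open light-wood crate, fixed; place, side and yaw vary. +x along its long side, z up. Outside 208 (x) x 162 (y) mm, inside 196 x 150 mm, wall tops 79 mm above this point. At both ends (|x| 84 to 98 mm) a ledge runs across the full width, top 45 mm above this point: the divider lies on these two.
- pellet_box_center (a point): Centre of a purple carton box, 52 x 100 x 38 mm high, lying on the crate floor towards the crate's +x end (about 51 mm from its middle), its 100 mm side across the crate; 300 g. It stays there; a small nudge does no harm.
- tub_center (a point): Centre of a round green tub with white lid, upright: 60 mm diameter (lid 62 mm), 42 mm high, about 120 g. Closed and sturdy.
- divider_plate (a point): Centre of the white divider plate, 188 (x) x 142 (y) x 5 mm thick, 200 g, flat on the table. An orange rib to lift it by stands on top: 90 mm long along x, 14 mm thick, at x = 0, y = -35 mm, top 34.5 mm above this point. Centre of mass at y = -17 mm. Fits the crate either way round with 4 mm play all round. The wand goes on its wide side (+y of the rib, 103 mm to the crate wall).
- tape_measure_mid (a point): White tape measure, 65 x 38 x 55 mm high, centre: bystander, to be left alone
- wire_spool_mid (a point): Copper wire spool, 72 mm diameter, 44 mm high, centre: bystander, to be left alone
- moss_pot_mid (a point): Small terracotta pot with moss, 90 mm diameter, 78 mm high, centre: bystander, to be left alone
- viewing_stone_mid (a point): Grey stone, 90 mm diameter, 65 mm high, centre: bystander, to be left alone
- blue_case_mid (a point): Flat blue case, 90 x 60 x 22 mm, centre: bystander, to be left alone
- brush_mid (a point): Brush about 170 mm long lying on the table, its handle: bystander, to be left alone
Mind the look-alikes: they are no part of the job. Of the things that look like the part that bears divider_plate, the larger one is meant.

How it is judged:
On the way, in this order (a step that is already met when the one before it is completed fails the run):
1. the tub stands on the crate's floor (z of tub_center in the frame of crate_floor between 0.018 and 0.034 m and x of tub_center in the frame of crate_floor between -0.07 and 0.07 m and y of tub_center in the frame of crate_floor between -0.055 and 0.055 m and angle between tub_center's own z axis and vertical below 0.15 rad), for 0.2 s.
2. the divider lies level on the ledges over the tub (all of step 1 and z of divider_plate in the frame of crate_floor between 0.0435 and 0.0525 m and horizontal distance between divider_plate and crate_floor below 0.012 m and angle between divider_plate's own z axis and vertical below 0.05 rad and angle between the x axis of divider_plate and the x axis of crate_floor, either way round below 0.1 rad), for 0.2 s.
3. the release button is held pressed while the red wand is still home in its socket (value of joint mist_wand_button above 0.0055 m and x of mist_wand_grip in the frame of station_mouth between -0.052 and -0.038 m), for 0.1 s.
4. the red wand is pulled clear of its socket with the button still pressed (value of joint mist_wand_button above 0.0055 m and x of mist_wand_grip in the frame of station_mouth below -0.076 m).
At the end, for the whole second after the job is handed in: Tub upright on the crate floor; divider level on both ledges (centre within 12 mm, aligned within 0.1 rad); red wand flat and right way up (0.1 rad) on the divider inside the crate; grey wand still clipped (moved under 10 mm); all at rest and released (all of step 2 and z of mist_wand_grip in the frame of crate_floor between 0.064 and 0.076 m and x of mist_wand_grip in the frame of crate_floor between -0.075 and 0.075 m and y of mist_wand_grip in the frame of crate_floor between -0.07 and 0.07 m and angle between mist_wand_grip's own z axis and vertical below 0.1 rad and linear speed of each of tub, divider, mist_wand below 0.02 m/s and distance of jet_wand_grip from where it was at the start of the episode below 0.01 m); the robot touches nothing.
It fails at once if a bystander on the table (tape measure, spool, pot, stone, blue case, brush) is pushed more than 25 mm (distance of any of tape_measure_mid, wire_spool_mid, moss_pot_mid, viewing_stone_mid, blue_case_mid, brush_mid from where it was at the start of the episode above 0.025 m).
It fails at once if the purple box is pushed more than 30 mm (distance of pellet_box_center from where it was at the start of the episode above 0.03 m).
It fails at once if the grey wand is pulled more than 10 mm (distance of jet_wand_grip from where it was at the start of the episode above 0.01 m).
It also fails if it takes over 72 s, if anything falls off the work surface, if the arm or the gripper's body presses on something with over 40 N, if the wrist force passes 120 N, or if a joint passes its speed limit or range.

## Robot

A 6-joint arm with a two-finger parallel gripper is mounted at the origin on the work surface. World frame = base frame: x ahead of the robot, y to its left, z up, the work surface at z = 0. Lengths are in m, angles in rad, forces in N, time in s.
With the tool pointing down it reaches from about 0.25 to 0.85 m from the base axis. Payload 12.5 kg.
Tool frame: the origin (TCP) lies at the very end of the fingers, on their centre line; the grasp point (between the pads) lies 19 mm behind it (ctrl.hold_point_z is the distance from the TCP to the grasp point, in m); z points along the fingers, y is the direction in which the jaws open and shut (so a half turn about z gives the same grasp; the last joint's range is limited). The gripper opens to 93 mm and grips with 3 to 60 N. Pads are 15 mm wide; open, the fingers measure 128 mm over their backs; the gripper's body (75 mm by 188 mm) begins 65 mm behind the grasp point.
Start: joints at [1.077, 0.351, 1.652, -0, 1.139, -0.085], TCP at [0.219, 0.505, 0.219] pointing down, gripper open.
Joint ranges: [-2.75, 2.75], [-0.79, 2.1], [0.01, 2.65], [-1.57, 4.71], [0.07, 3.14], [-2.87, 2.87]. Speed limits (rad/s): [2.22, 2.22, 2.79, 3.14, 3.14, 3.14].

## Interface

Orientations are given as a unit quaternion [w, x, y, z].
In Python, from plant import observe, camera, order, nets, ctrl gives the robot as it stands.
- The arm moves only by the tool step_arm, never from a script. Its argument "steps" is a list of rows, each an object with "dp": the shift along the tool's x, y, z scaled (see below), a list of three; "angular": the turn, a rotation vector about the tool's x, y, z scaled (see below), a list of three; "fingers": the closure, from -1 (fully open) to 1 (shut), so that 0 is half open. A call has 1 to 10 rows; each row is the pose to reach, as a shift and turn from the pose commanded when the call began, along the tool's axes at that moment; what a row does not reach only later rows make up. The controller multiplies each number of a shift by 400 mm and each number of a turn by 1.5 rad. A row lasts 1/8 s, in which the tool goes at most 62.5 mm and 10.7 degrees, less where a joint would pass 70% of its speed; a pose out of reach is approached as far as the arm can. A call with a number of a shift or a turn outside -1 to 1 is refused whole. A call with a gripper value outside its range is refused whole. The fingers move at their own pace and stop on an object; the grip force is fixed at half the most. Time passes only in rows, so rows that repeat a pose let the fingers close. It gives the time, the measured TCP pose, the force and the opening at its end, in the units of the state.
- observe(): the state, without advancing time (a new reading comes with each control period).
- camera(name): name is "scene" or "top" or "wrist"; returns a dict with "frame" (400x640x3 uint8, red, green, blue), "fov_y" (degrees; the focal length in pixels is half the picture's height over the tangent of half this angle, whatever the lens; pixels are square), "cx", "cy" (the principal point, pixels), "dist" ([k1, k2, p1, p2, k3] as OpenCV has them; the pictures are not rectified), "R" (3x3) and "t" (3): a world point X has camera coordinates R X + t; the wrist camera has in their place "T_tool_cam" (4x4, takes a point from camera to tool coordinates, whose origin is the TCP and whose axes are the flange's). Camera axes: x right, y down, z forward; pixel columns grow to the right and rows downward; lengths in m; the calibration is good to about 2 mm. A picture is of the moment at which its call begins: read the wrist's pose just before it. There is no depth.
- order.close_job(): hands the job in, once; it reports no verdict.
Trained networks look in the newest picture that a camera, given by its name, has taken for a name from the list of things; names that differ only in an ending like _2 or _b are one class to them, and where a whole thing is asked for, a point or a joint stands for the part that bears it (a point fixed in the world has none). Each returns a list of dicts, best first, with "score" (0 to 1); they miss things now and then, are a little off and sometimes report something else, mostly with a low value. They report only what shows in the picture. A call takes as long as a camera call. They do not tell look-alikes from the thing itself.
- nets.spot_in(query, camera): "bbox" ([centre column, centre row, width, height] in pixels, round what is visible of it).
The state is a dict: "t": time; "q": joint angles; "qvel": joint speeds; "joint_torque": joint torques, N m; "tcp_pos": TCP position; "orientation": TCP orientation; "wrist_force": force on the tool from outside, world axes, zero at the start; "torque": the same for the moment, N m; "width": opening from 0.0 (shut) to 1.0 (fully open).
Only numpy, scipy, OpenCV 4.12 (cv2) and the standard library are available. Lean on these libraries where they do the work, as an engineer would, in place of code of your own. Each camera call takes 0.05 s, during which the arm holds its last target.

## Working session

There is one attempt and no reset: what is moved stays moved. The work goes in short steps, Python scripts to look and compute and a tool call to move; the robot and the scene stay as the last step left them, time stands still between calls to the robot, and variables do not carry over. Pictures are saved under pics/ and viewed, and the job is handed in when it is done.

Besides the shell and the picture viewer there is one more tool, called after "Call:" as name(argument=value, ...), one argument or row to a line, values as JSON. step_arm: Moves the arm, as the interface text tells. Its arguments: {"type":"object","properties":{"steps":{"type":"array","items":{"type":"object","properties":{"dp":{"type":"array","items":{"type":"number"}},"angular":{"type":"array","items":{"type":"number"}},"fingers":{"type":"number"}}}}},"required":["steps"]}

```bash
ls; mkdir -p pics
cat > h.py <<'E'
import numpy as np, cv2
from plant import observe, camera, order, nets, ctrl
from scipy.spatial.transform import Rotation as Rot
def K(c):
    f=200/np.tan(np.radians(c["fov_y"])/2)*(c["frame"].shape[0]/400)
    return np.array([[f,0,c["cx"]],[0,f,c["cy"]],[0,0,1.]])
def pose(s):
    q=s["orientation"]; return Rot.from_quat([q[1],q[2],q[3],q[0]]), np.array(s["tcp_pos"])
def ext(c,s=None):
    if "R" in c: return np.array(c["R"]),np.array(c["t"])
    r,p=pose(s); T=np.eye(4);T[:3,:3]=r.as_matrix();T[:3,3]=p
    M=np.linalg.inv(T@np.array(c["T_tool_cam"])); return M[:3,:3],M[:3,3]
def proj(c,X,s=None):
    R,t=ext(c,s); X=np.atleast_2d(np.array(X,float))
    return cv2.projectPoints(X,cv2.Rodrigues(R)[0],t,K(c),np.array(c["dist"],float))[0][:,0]
def back(c,uv,z,s=None):
    R,t=ext(c,s); uv=np.array(uv,float).reshape(-1,1,2)
    n=cv2.undistortPoints(uv,K(c),np.array(c["dist"],float))[:,0]
    d=np.c_[n,np.ones(len(n))]@R; o=-R.T@t
    return o+d*((z-o[2])/d[:,2])[:,None]
def save(name,img,crop=None,k=1):
    if crop: x0,y0,x1,y1=crop; img=img[y0:y1,x0:x1]
    if k!=1: img=cv2.resize(img,None,fx=k,fy=k,interpolation=cv2.INTER_CUBIC)
    cv2.imwrite(f"pics/{name}.png",img[:,:,::-1])
E
python3 - <<'E'
from h import *
import pickle
s=observe();print(s)
for n in ["scene","top","wrist"]:
    c=camera(n);save(n+"0",c["frame"]);pickle.dump((s,c),open(n+"0.pkl","wb"))
    print(n,{k:v for k,v in c.items() if k!="frame"})
    if n!="wrist":
      for q in ["station","mist_wand_grip","mist_wand_press","jet_wand_grip","crate_floor","pellet_box_center","tub_center","divider_plate","tape_measure_mid","wire_spool_mid","moss_pot_mid","viewing_stone_mid","blue_case_mid","brush_mid"]:
        try: print(q,[(np.round(d["bbox"]).tolist(),round(d["score"],2)) for d in nets.spot_in(q,n)[:3]])
        except Exception as e: print(q,e)
print(ctrl.hold_point_z)
E
```

```text
pics
{'t': 0.0, 'q': array([ 1.07740993e+00,  3.51214642e-01,  1.65241944e+00, -3.24791988e-06,
        1.13909039e+00, -8.46079422e-02]), 'qvel': array([ 1.29645646e-03,  2.25967735e-03, -8.58917505e-04, -5.16403566e-04,
        2.40119017e-06,  6.96266860e-04]), 'joint_torque': array([ 1.56650960e-03, -4.97331083e+01, -2.85252088e+01,  7.00406148e-02,
        2.58069893e-02, -1.26679752e-04]), 'tcp_pos': array([0.21843865, 0.50439176, 0.21811502]), 'orientation': array([-1.59866085e-04,  2.02968439e-01,  9.79185117e-01, -5.42862677e-04]), 'wrist_force': array([ 0.7340393 , -0.61394257,  0.75275236]), 'torque': array([ 0.00506479, -0.02879777, -0.05265286]), 'width': 0.9983661362414797}
scene {'fov_y': 48.76121640473701, 'cx': 318.66973693656684, 'cy': 197.85281936509705, 'dist': array([-0.11840336,  0.        ,  0.        ,  0.        ,  0.        ]), 'R': array([[ 0.53277316,  0.84623162,  0.00669338],
       [ 0.66689605, -0.41497116, -0.6189092 ],
       [-0.52096297,  0.334202  , -0.78543402]]), 't': array([-0.28896398, -0.31080404,  1.663904  ])}
station []
mist_wand_grip [([3
[... 1981 characters left out ...]
8.0], 0.3)]
moss_pot_mid [([328.0, 246.0, 18.0, 25.0], 0.74)]
viewing_stone_mid []
blue_case_mid [([394.0, 256.0, 23.0, 28.0], 0.91)]
brush_mid [([250.0, 256.0, 44.0, 23.0], 0.76)]
wrist {'fov_y': 70.28357209287314, 'cx': 316.1256009512252, 'cy': 201.1148917116044, 'dist': array([0.0031598, 0.       , 0.       , 0.       , 0.       ]), 'T_tool_cam': array([[ 4.10150997e-04, -9.57138111e-01, -2.89631607e-01,
         8.04934291e-02],
       [ 9.99999858e-01,  4.90715276e-04, -2.05541636e-04,
        -4.47969493e-04],
       [ 3.38858387e-04, -2.89631481e-01,  9.57138177e-01,
        -1.65958922e-01],
       [ 0.00000000e+00,  0.00000000e+00,  0.00000000e+00,
         1.00000000e+00]])}
0.0188
```

Run:
```python
from h import *
import pickle
for n,cr in [("scene",(110,110,510,360)),("top",(170,110,490,310))]:
    s,c=pickle.load(open(n+"0.pkl","rb")); save(n+"0z",c["frame"],cr,2 if n=="scene" else 2.5)
```

```text
(no output)
```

View pics/scene0.png

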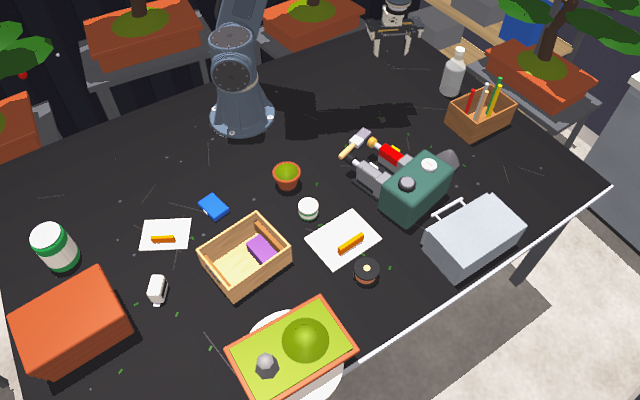

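```bash
true
```

```text
(no output)
```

View pics/wrist0.png

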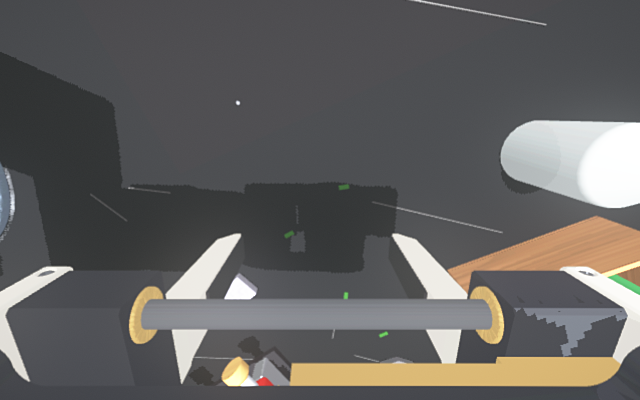

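View pics/scene0z.png

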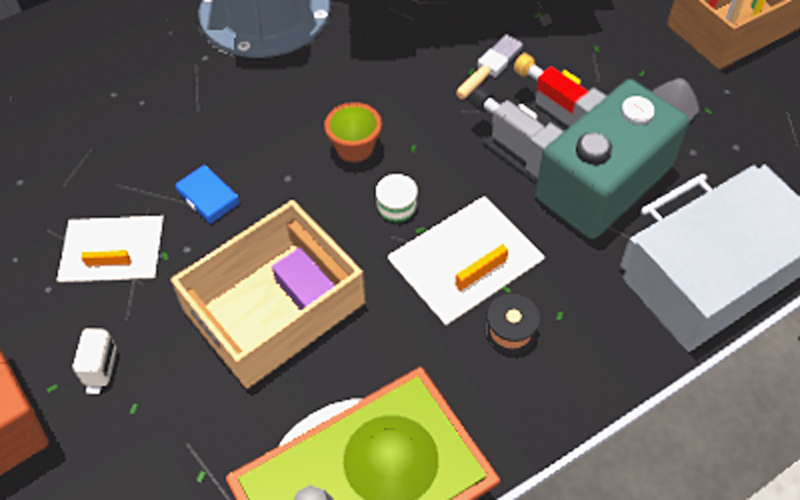

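View pics/top0z.png

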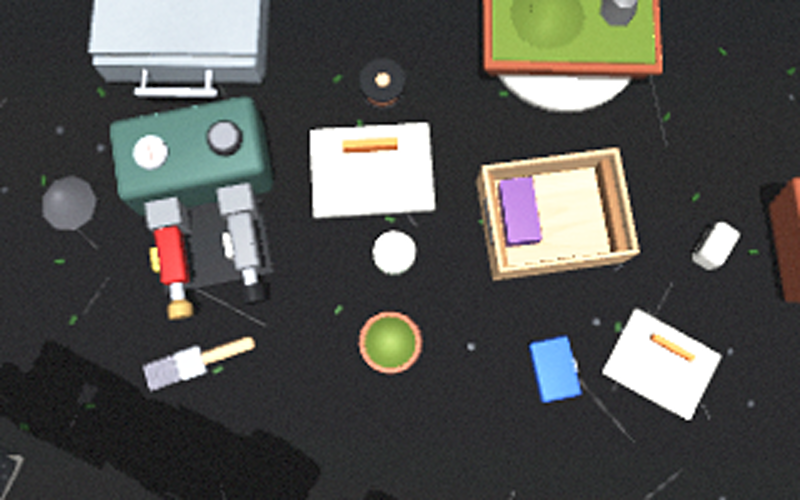

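The picture shows two white plates with an orange rib. One is at top pixel (319,178) / scene (344,240), the other at top (437,255) / scene (165,234). The first is visibly larger. I'll measure both to confirm, along with everything else.

```bash
cat > m1.py <<'E'
from h import *
import pickle
def blob(mask,near):
    n,l,st,ce=cv2.connectedComponentsWithStats(mask.astype(np.uint8))
    i=1+np.argmin([np.hypot(*(ce[i]-near))+(1e3 if st[i,4]<15 else 0) for i in range(1,n)])
    return (l==i)
def poly(m):
    c=cv2.findContours(m.astype(np.uint8),cv2.RETR_EXTERNAL,cv2.CHAIN_APPROX_NONE)[0]
    return max(c,key=len)[:,0].astype(float)
S={}
for n in ["top","scene"]:
    s,c=pickle.load(open(n+"0.pkl","rb")); f=c["frame"].astype(int); r,g,b=f[...,0],f[...,1],f[...,2]
    hsv=cv2.cvtColor(c["frame"],cv2.COLOR_RGB2HSV); H,Sa,V=[hsv[...,i].astype(int) for i in range(3)]
    white=(V>170)&(Sa<40); orange=(H>8)&(H<22)&(Sa>180)&(V>150); red=((H<5)|(H>175))&(Sa>200)&(V>120); pur=(H>130)&(H<155)&(Sa>80)
    yel=(H>22)&(H<33)&(Sa>200)&(V>180)
    N={"top":dict(div=(319,178),div2=(437,255),tub=(327,211),rib=(318,168),rib2=(439,249),red=(239,212),pur=(378,195),yel=(232,213)),
       "scene":dict(div=(344,240),div2=(165,234),tub=(307,207),rib=(350,243),rib2=(163,239),red=(391,154),pur=(262,249),yel=(396,149))}[n]
    for k,m,z in [("div",white|orange,.005),("div2",white|orange,.005),("tub",white,.042),("rib",orange,.037),("rib2",orange,.037),("red",red,.081),("pur",pur,.044),("yel",yel,.065)]:
        mm=blob(m,N[k]); P=back(c,poly(mm),z)[:,:2]*1000
        rc=cv2.minAreaRect(P.astype(np.float32))
        print(n,k,mm.sum(),"rect",np.round(rc[0]),np.round(rc[1]),round(rc[2],1),"cen",np.round(back(c,np.argwhere(mm)[:,::-1].mean(0),z)[0,:2]*1000))
E
python3 m1.py
python3 - <<'E'
from h import *
import pickle
s,c=pickle.load(open("top0.pkl","rb"))
save("cratez",c["frame"],(350,160,450,235),7); save("wandz",c["frame"],(205,140,305,240),6)
s,c=pickle.load(open("scene0.pkl","rb"))
save("cratezs",c["frame"],(190,200,300,310),6);save("wandzs",c["frame"],(330,120,470,230),5)
save("divcmp",np.hstack([c["frame"][200:280,120:200],c["frame"][200:280,304:384]]),None,4.5)
E
```

```text
top div 1609 rect [661.  10.] [144. 192.] 4.7 cen [657.  10.]
top div2 1108 rect [ 361. -441.] [150. 114.] 61.5 cen [ 360. -439.]
top tub 227 rect [521. -27.] [62. 62.] 46.2 cen [521. -28.]
top rib 33 rect [684.  10.] [ 6. 78.] 4.5 cen [684.  13.]
top rib2 33 rect [684.  10.] [ 6. 78.] 4.5 cen [684.  13.]
top red 2 rect [515. 287.] [4. 0.] -176.3 cen [515. 287.]
top pur 355 rect [ 588. -218.] [103.  53.] 6.9 cen [ 587. -219.]Traceback (most recent call last):
  File "m1.py", line 19, in <module>
    mm=blob(m,N[k]); P=back(c,poly(mm),z)[:,:2]*1000
  File "m1.py", line 5, in blob
    i=1+np.argmin([np.hypot(*(ce[i]-near))+(1e3 if st[i,4]<15 else 0) for i in range(1,n)])
        ~~~~~~~~~^^^^^^^^^^^^^^^^^^^^^^^^^^^^^^^^^^^^^^^^^^^^^^^^^^^^^^^^^^^^^^^^^^^^^^^^^^
    return _wrapfunc(a, 'argmin', axis=axis, out=out, **kwds)
    return _wrapit(obj, method, *args, **kwds)
    result = getattr(arr, method)(*args, **kwds)
ValueError: attempt to get argmin of an empty sequence
```

View pics/divcmp.png

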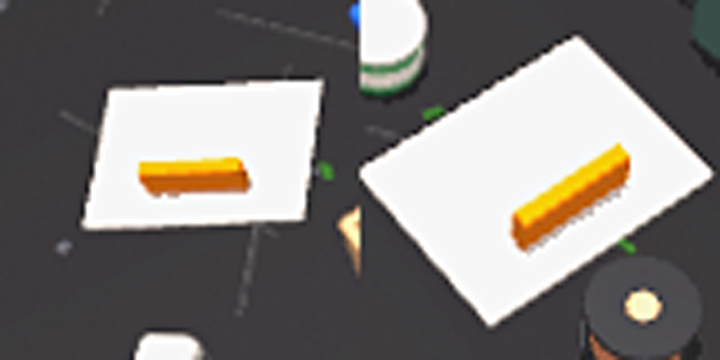

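View pics/cratez.png

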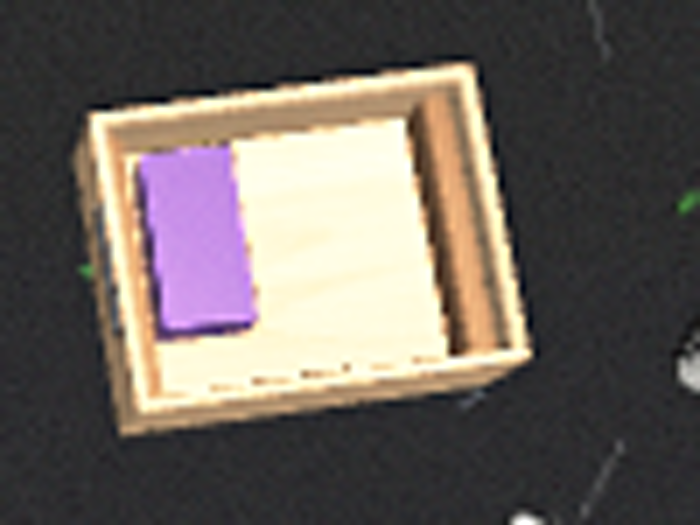

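View pics/wandz.png

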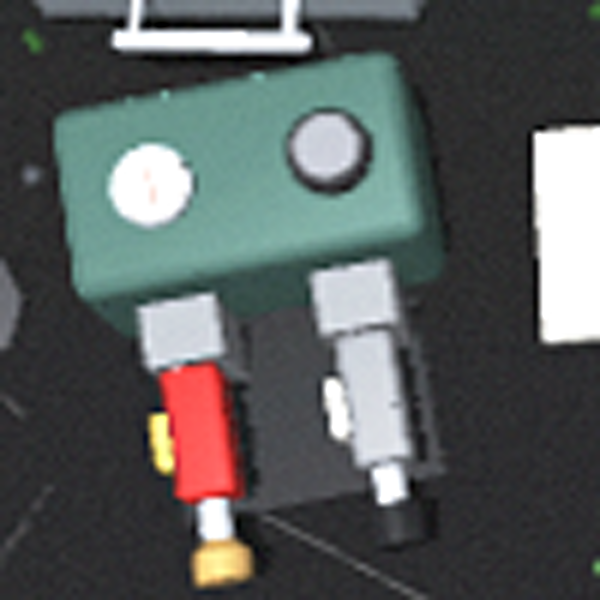

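View pics/wandzs.png

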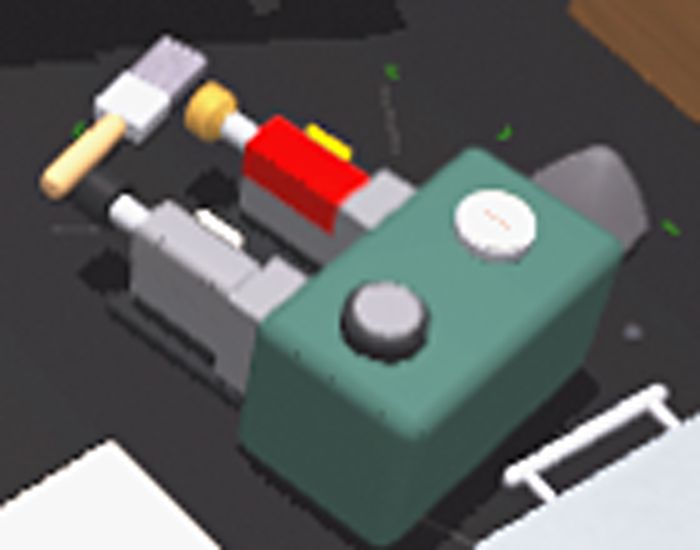

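View pics/cratezs.png

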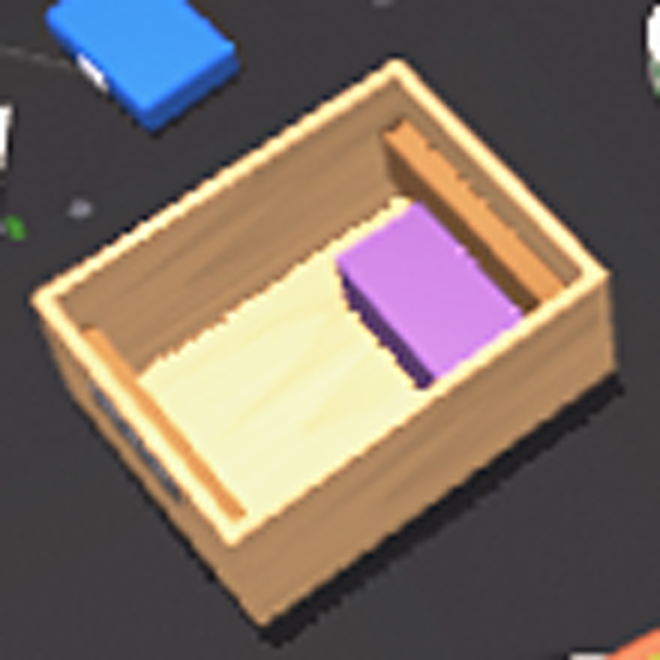

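```bash
cat > m2.py <<'E'
from h import *
import pickle
from scipy.optimize import least_squares
ct=pickle.load(open("top0.pkl","rb"))[1]; cs=pickle.load(open("scene0.pkl","rb"))[1]
def fit(local,uvt,uvs,x0):
    local=np.array(local,float)
    def W(p):
        a=p[2];R=np.array([[np.cos(a),-np.sin(a)],[np.sin(a),np.cos(a)]])
        return np.c_[local[:,:2]@R.T+p[:2],local[:,2]]
    def res(p):
        w=W(p);o=[]
        for c,uv in ((ct,uvt),(cs,uvs)):
            for i,u in enumerate(uv):
                if u is not None:o+=list(proj(c,w[i])[0]-u)
        return o
    r=least_squares(res,x0); return r.x,np.round(r.fun,1)
T=lambda l,o,k:[None if p is None else ((np.array(p)+.5)/k-.5+o) for p in l]
# crate rim: +x is toward purple box ; order (+,+),(-,+),(-,-),(+,-)
# crate frame +x -> world +y (box left): yaw~90+; +y-> world -x (down)
loc=[(.104,.081,.085),(-.104,.081,.085),(-.104,-.081,.085),(.104,-.081,.085)]
p,e=fit(loc,T([(141,412),(530,353),(472,65),(90,113)],np.array([350,160]),7),T([(397,58),(35,300),(233,545),(608,272)],np.array([190,200]),6),[.57,-.25,1.7])
print("crate",p,np.degrees(p[2]),e)
# wand grip top
loc=[(.045,.018,.081),(.045,-.018,.081),(-.04,-.018,.081),(-.04,.018,.081)]
p,e=fit(loc,T([(162,370),(217,363),(243,497),(177,503)],np.array([205,140]),6),T([None,None,(245,150),(281,115)],np.array([330,120]),5),[.5,.25,.1])
print("wand",p,np.degrees(p[2]),e)
# grey
p,e=fit(loc,T([(337,335),(390,330),(410,460),(355,467)],np.array([205,140]),6),T([None,None,(132,232),(166,200)],np.array([330,120]),5),[.5,.15,.1])
print("grey",p,np.degrees(p[2]),e)
E
python3 m2.py; sed -i 's/,("red",red,.081)//;s/,("yel",yel,.065)//' m1.py; python3 m1.py
```

```text
crate [ 0.58165516 -0.27120622  1.73223262] 99.24961831896039 [-0.4  0.3 -0.5  0.7 -0.8 -0.  -0.4  0.6 -0.1  0.7 -0.5  0.3 -0.1  0.2
 -0.1  0.7]
wand [0.5026015  0.30258268 0.20177416] 11.56080779189894 [-0.2 -0.3  0.1 -0.9 -1.1 -0.9  0.3 -0.2 -0.9 -1.6 -0.9  0.1]
grey [0.5257765  0.19549281 0.19930307] 11.419225007717023 [-0.4 -0.1  0.3 -1.   0.4 -0.4 -0.1  0.1 -0.7 -1.   0.2 -0.3]
top div 1609 rect [661.  10.] [144. 192.] 4.7 cen [657.  10.]
top div2 1108 rect [ 361. -441.] [150. 114.] 61.5 cen [ 360. -439.]
top tub 227 rect [521. -27.] [62. 62.] 46.2 cen [521. -28.]
top rib 33 rect [684.  10.] [ 6. 78.] 4.5 cen [684.  13.]
top rib2 33 rect [684.  10.] [ 6. 78.] 4.5 cen [684.  13.]
top pur 355 rect [ 588. -218.] [103.  53.] 6.9 cen [ 587. -219.]
scene div 2492 rect [658.  11.] [147. 191.] 4.8 cen [660.   8.]
scene div2 1397 rect [ 360. -440.] [150. 114.] 61.7 cen [ 361. -440.]
scene tub 288 rect [521. -26.] [61. 62.] 58.1 cen [522. -27.]
scene rib 139 rect [706.   7.] [95. 23.] 87.9 cen [706.   4.]
scene rib2 98 rect [ 400. -453.] [71. 18.] 62.2 cen [ 402. -453.]
scene pur 514 rect [ 583. -224.] [83. 61.] 8.5 cen [ 585. -223.]
```

```bash
cat >> h.py <<'E'
def go(x,y,z,th=None,s=None):
    """th: heading (deg) of tool y axis; prints row numbers for tool-frame move"""
    s=s or observe(); r,p=pose(s); M=r.as_matrix()
    d=M.T@(np.array([x,y,z])-p)
    if th is None: w=np.zeros(3)
    else:
        a=np.radians(th); ey=np.array([np.cos(a),np.sin(a),0]); ez=np.array([0,0,-1.]); ex=np.cross(ey,ez)
        G=np.c_[ex,ey,ez]; w=Rot.from_matrix(M.T@G).as_rotvec()
    print("dp",np.round(d/.4,4).tolist(),"ang",np.round(w/1.5,4).tolist(),"| dist mm",round(np.linalg.norm(d)*1000),"rows",round(max(np.linalg.norm(d)/.0625,np.degrees(np.linalg.norm(w))/10.7),1))
def st():
    s=observe(); r,p=pose(s); M=r.as_matrix()
    print("t",round(s["t"],2),"tcp",np.round(p*1000,1),"th",round(np.degrees(np.arctan2(M[1,1],M[0,1])),2),"tilt",np.round(M[:2,2],4),"w",round(s["width"]*93,1),"F",np.round(s["wrist_force"],1),"q",np.round(s["q"],2)); return s
E
python3 -c "
from h import *
st(); go(.521,-.027,.10,9.2)"
```

```text
t 1.55 tcp [218.6 504.7 218.6] th 66.58 tilt [-0. -0.] w 93.1 F [-0.4 -0.   0. ] q [ 1.08  0.35  1.65  0.    1.14 -0.08]
dp [-1.2221, -0.9191, 0.2966] ang [-0.0, 0.0, 0.6676] | dist mm 623 rows 10.0
```

```bash
python3 -c "
from h import *
go(.45,.15,.218,9.2)"
```

```text
dp [-0.8833, -0.5836, 0.0016] ang [-0.0, 0.0, 0.6676] | dist mm 423 rows 6.8
```

Call:
step_arm(
  steps=[
    {"dp": [-0.883, -0.584, 0], "angular": [0, 0, 0.6676], "fingers": -1},
    {"dp": [-0.883, -0.584, 0], "angular": [0, 0, 0.6676], "fingers": -1},
    {"dp": [-0.883, -0.584, 0], "angular": [0, 0, 0.6676], "fingers": -1},
    {"dp": [-0.883, -0.584, 0], "angular": [0, 0, 0.6676], "fingers": -1},
    {"dp": [-0.883, -0.584, 0], "angular": [0, 0, 0.6676], "fingers": -0.7},
    {"dp": [-0.883, -0.584, 0], "angular": [0, 0, 0.6676], "fingers": -0.7},
    {"dp": [-0.883, -0.584, 0], "angular": [0, 0, 0.6676], "fingers": -0.7},
    {"dp": [-0.883, -0.584, 0], "angular": [0, 0, 0.6676], "fingers": -0.7},
  ],
)

```text
t: 2.55
tcp_pos: [0.4511, 0.1477, 0.2186]
orientation: [0.0, 0.65, 0.76, 0.0]
wrist_force: [-1.5, 0.5, 0.8]
width: 0.853
```

```bash
python3 -c "
from h import *
s=st(); c=camera('wrist'); save('w1',c['frame']); go(.521,-.027,.09,9.2)
import pickle; pickle.dump((s,c),open('w1.pkl','wb'))
c=camera('top'); save('t1',c['frame'])
"
```

```text
t 2.55 tcp [451.1 147.7 218.6] th 8.98 tilt [ 0.0004 -0.0002] w 79.3 F [-1.5  0.5  0.8] q [ 0.22  0.21  1.84 -0.    1.09  0.06]
dp [-0.4624, 0.1056, 0.3213] ang [-0.0001, -0.0001, -0.0017] | dist mm 229 rows 3.7
```

View pics/w1.png

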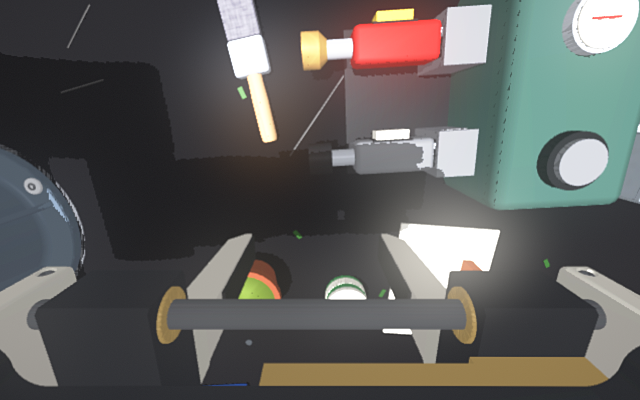

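The wrist picture shows the red wand at (397,45), the grey one at (390,155), the brush at (250,60), and the tub just past the fingers at (345,288). Going to the tub now.

Call:
step_arm(
  steps=[
    {"dp": [-0.462, 0.106, 0.25], "angular": [0, 0, -0.001], "fingers": -0.7},
    {"dp": [-0.462, 0.106, 0.32], "angular": [0, 0, -0.001], "fingers": -0.7},
    {"dp": [-0.462, 0.106, 0.32], "angular": [0, 0, -0.001], "fingers": -0.7},
    {"dp": [-0.462, 0.106, 0.32], "angular": [0, 0, -0.001], "fingers": -0.7},
    {"dp": [-0.462, 0.106, 0.32], "angular": [0, 0, -0.001], "fingers": -0.7},
    {"dp": [-0.462, 0.106, 0.32], "angular": [0, 0, -0.001], "fingers": -0.7},
  ],
)

```text
t: 3.4
tcp_pos: [0.5211, -0.0243, 0.0912]
orientation: [0.0, 0.647, 0.762, 0.0]
wrist_force: [-0.3, 0.7, 0.9]
width: 0.849
```

```bash
python3 -c "
from h import *
s=st(); c=camera('wrist'); save('w2',c['frame']); go(.521,-.027,.013,9.2)
import pickle; pickle.dump((s,c),open('w2.pkl','wb'))
print(proj(c,[[.521,-.027,.042]],s), proj(c,[[.521,-.027-.031,.042],[.521,.004,.042]],s))
"
```

```text
t 3.4 tcp [521.1 -24.3  91.2] th 9.36 tilt [0.0003 0.0002] w 78.9 F [-0.3  0.7  0.9] q [-0.14  0.47  1.83  0.    0.84 -0.3 ]
dp [-0.0067, -0.002, 0.1962] ang [0.0006, 0.0001, 0.0021] | dist mm 79 rows 1.3
[[315.30050671 222.13770379]] [[309.31886787 256.19183308]
 [321.76095181 185.35939322]]
```

View pics/w2.png

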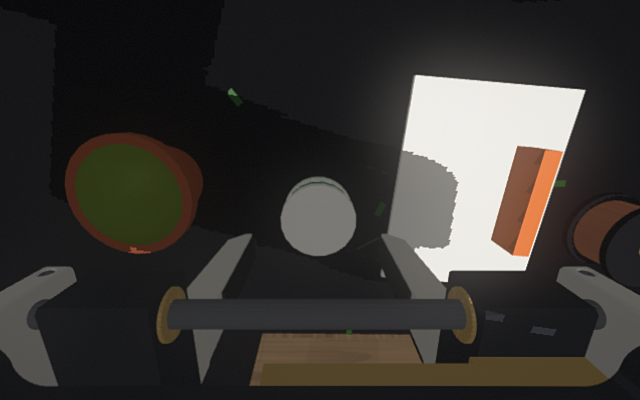

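```bash
python3 -c "
from h import *
s=st(); c=camera('wrist');
import pickle; pickle.dump((s,c),open('w2.pkl','wb'))
g=cv2.cvtColor(c['frame'],cv2.COLOR_RGB2GRAY); 
m=(g>85)&(g<180); n,l,sx,ce=cv2.connectedComponentsWithStats(m.astype(np.uint8)); i=l[215,318]; print(sx[i],ce[i],l[215,318])
x,y,w,h,a=sx[i]; print(back(c,[(x+w/2-.5,y+h/2-.5)],.042,s)*1000, back(c,[ce[i]],.042,s)*1000)
# divider corners
print(np.round(back(c,[(414,75),(585,90),(525,270)],.005,s)*1000))
go(.521,-.027,.013,9.2)
"
```

```text
t 3.45 tcp [521.3 -24.2  91.5] th 9.38 tilt [0.0009 0.    ] w 78.9 F [-0.1  0.1 -0.1] q [-0.14  0.47  1.83  0.    0.84 -0.3 ]
[ 281  177   75   79 4540] [317.80792952 217.269163  ] 28
[[522.49359301 -21.50237356  42.        ]] [[522.52038271 -22.59901932  42.        ]]
[[582.  99.   5.]
 [725. 111.   5.]
 [739. -57.   5.]]
dp [-0.0065, -0.0022, 0.1965] ang [0.0008, 0.0002, 0.0022] | dist mm 79 rows 1.3
```

Call:
step_arm(
  steps=[
    {"dp": [-0.001, 0.002, 0.15], "angular": [0, 0, 0.002], "fingers": -0.7},
    {"dp": [-0.001, 0.002, 0.196], "angular": [0, 0, 0.002], "fingers": -0.7},
    {"dp": [-0.001, 0.002, 0.196], "angular": [0, 0, 0.002], "fingers": -0.7},
    {"dp": [-0.001, 0.002, 0.196], "angular": [0, 0, 0.002], "fingers": 0},
    {"dp": [-0.001, 0.002, 0.196], "angular": [0, 0, 0.002], "fingers": 1},
    {"dp": [-0.001, 0.002, 0.196], "angular": [0, 0, 0.002], "fingers": 1},
    {"dp": [-0.001, 0.002, 0.196], "angular": [0, 0, 0.002], "fingers": 1},
    {"dp": [-0.001, 0.002, 0.196], "angular": [0, 0, 0.002], "fingers": 1},
  ],
)

```text
t: 4.5
tcp_pos: [0.5229, -0.026, 0.0135]
orientation: [0.001, 0.649, 0.761, 0.001]
wrist_force: [-0.8, 0.8, 8.1]
width: 0.656
```

```bash
python3 -c "
from h import *
s=st(); a=np.radians(99.25); x=np.array([np.cos(a),np.sin(a)]); t=np.array([.5817,-.2712])-.030*x; print(t)
go(.53,-.03,.16,9.25); go(t[0],t[1],.16,9.25)
"
```

```text
t 4.5 tcp [522.9 -26.   13.5] th 9.11 tilt [ 0.0021 -0.0002] w 61.0 F [-0.8  0.8  8.1] q [-0.14  0.61  1.86  0.    0.67 -0.3 ]
[ 0.58652228 -0.30080989]
dp [-0.0127, 0.0166, -0.3662] ang [0.0014, 0.0003, -0.0016] | dist mm 147 rows 2.3
dp [-0.7036, 0.0489, -0.3658] ang [0.0014, 0.0003, -0.0016] | dist mm 318 rows 5.1
```

Call:
step_arm(
  steps=[
    {"dp": [0, 0, -0.15], "angular": [0, 0, 0], "fingers": 1},
    {"dp": [0, 0, -0.3], "angular": [0, 0, 0], "fingers": 1},
    {"dp": [-0.15, 0.01, -0.366], "angular": [0, 0, 0], "fingers": 1},
    {"dp": [-0.3, 0.02, -0.366], "angular": [0, 0, 0], "fingers": 1},
    {"dp": [-0.45, 0.035, -0.366], "angular": [0, 0, 0], "fingers": 1},
    {"dp": [-0.6, 0.045, -0.366], "angular": [0, 0, 0], "fingers": 1},
    {"dp": [-0.704, 0.049, -0.366], "angular": [0, 0, 0], "fingers": 1},
    {"dp": [-0.704, 0.049, -0.366], "angular": [0, 0, 0], "fingers": 1},
    {"dp": [-0.704, 0.049, -0.366], "angular": [0, 0, 0], "fingers": 1},
  ],
)

```text
t: 5.62
tcp_pos: [0.5858, -0.3003, 0.1586]
orientation: [-0.0, 0.649, 0.761, 0.0]
wrist_force: [0.5, 0.3, -1.6]
width: 0.66
```

```bash
python3 -c "
from h import *
s=st(); c=camera('wrist'); save('w3',c['frame']); go(.5865,-.301,.022,9.25)
import pickle; pickle.dump((s,c),open('w3.pkl','wb'))
"
```

```text
t 5.62 tcp [ 585.8 -300.3  158.6] th 9.11 tilt [-0.0005  0.0005] w 61.4 F [ 0.5  0.3 -1.6] q [-0.54  0.61  1.4   0.    1.13 -0.7 ]
dp [-0.003, 0.0012, 0.3419] ang [-0.0002, -0.0003, -0.0012] | dist mm 137 rows 2.2
```

View pics/w3.png

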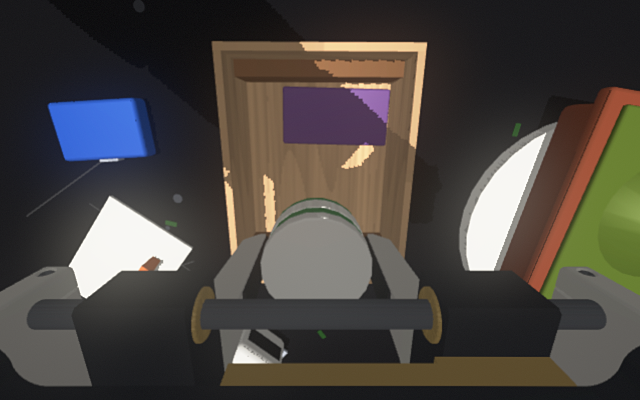

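Call:
step_arm(
  steps=[
    {"dp": [-0.002, 0.001, 0.14], "angular": [0, 0, 0], "fingers": 1},
    {"dp": [-0.002, 0.001, 0.25], "angular": [0, 0, 0], "fingers": 1},
    {"dp": [-0.002, 0.001, 0.32], "angular": [0, 0, 0], "fingers": 1},
    {"dp": [-0.002, 0.001, 0.344], "angular": [0, 0, 0], "fingers": 1},
    {"dp": [-0.002, 0.001, 0.345], "angular": [0, 0, 0], "fingers": 1},
    {"dp": [-0.002, 0.001, 0.345], "angular": [0, 0, 0], "fingers": -0.6},
    {"dp": [-0.002, 0.001, 0.345], "angular": [0, 0, 0], "fingers": -0.6},
    {"dp": [-0.002, 0.001, 0.345], "angular": [0, 0, 0], "fingers": -0.6},
  ],
)

```text
t: 6.68
tcp_pos: [0.5869, -0.3018, 0.0213]
orientation: [0.001, 0.649, 0.761, 0.0]
wrist_force: [-0.9, -0.4, -0.5]
width: 0.802
```

```bash
python3 -c "
from h import *
s=st(); 
import pickle; s,c=pickle.load(open('w3.pkl','rb')); print(back(c,[(213,42),(427,42)],.085,s)*1000)
a=np.radians(99.25); x=np.array([np.cos(a),np.sin(a)]);y=np.array([-x[1],x[0]]); C=np.array([.5817,-.2712]); print(C+.104*x+.081*y,C+.104*x-.081*y)
"
```

```text
t 6.67 tcp [ 586.9 -301.8   21.3] th 9.11 tilt [ 0.001  -0.0006] w 74.6 F [-0.9 -0.4 -0.5] q [-0.55  0.78  1.47  0.    0.89 -0.7 ]
[[ 488.06614605 -181.46170785   85.        ]
 [ 647.08188691 -155.92394536   85.        ]]
[ 0.48503607 -0.18157253] [ 0.64492948 -0.15553223]
```

```bash
python3 -c "
from h import *
s=st(); go(.6,-.37,.27,9.25)
"
```

```text
t 6.67 tcp [ 586.9 -301.8   21.3] th 9.11 tilt [ 0.001  -0.0006] w 74.6 F [-0.9 -0.4 -0.5] q [-0.55  0.78  1.47  0.    0.89 -0.7 ]
dp [-0.1739, 0.0059, -0.6215] ang [0.0006, 0.0005, -0.0016] | dist mm 258 rows 4.1
```

Call:
step_arm(
  steps=[
    {"dp": [0, 0, -0.12], "angular": [0, 0, -0.001], "fingers": -0.6},
    {"dp": [0, 0, -0.27], "angular": [0, 0, -0.001], "fingers": -0.6},
    {"dp": [-0.06, 0, -0.4], "angular": [0, 0, -0.001], "fingers": -0.6},
    {"dp": [-0.12, 0, -0.53], "angular": [0, 0, -0.001], "fingers": -0.6},
    {"dp": [-0.174, 0, -0.62], "angular": [0, 0, -0.001], "fingers": -0.6},
    {"dp": [-0.174, 0, -0.62], "angular": [0, 0, -0.001], "fingers": -0.6},
    {"dp": [-0.174, 0, -0.62], "angular": [0, 0, -0.001], "fingers": -0.6},
  ],
)

```text
t: 7.55
tcp_pos: [0.5973, -0.3699, 0.2676]
orientation: [-0.001, 0.648, 0.762, -0.0]
wrist_force: [0.5, 0.8, -1.5]
width: 0.8
```

```bash
python3 -c "
from h import *
s=st(); c=camera('wrist'); save('w4',c['frame']); save('w4z',c['frame'],(180,0,460,270),2.2)
import pickle; pickle.dump((s,c),open('w4.pkl','wb'))
"
```

```text
t 7.55 tcp [ 597.3 -369.9  267.6] th 9.2 tilt [-0.0011  0.001 ] w 74.4 F [ 0.5  0.8 -1.5] q [-0.62  0.6   1.14  0.    1.4  -0.78]
```

View pics/w4z.png

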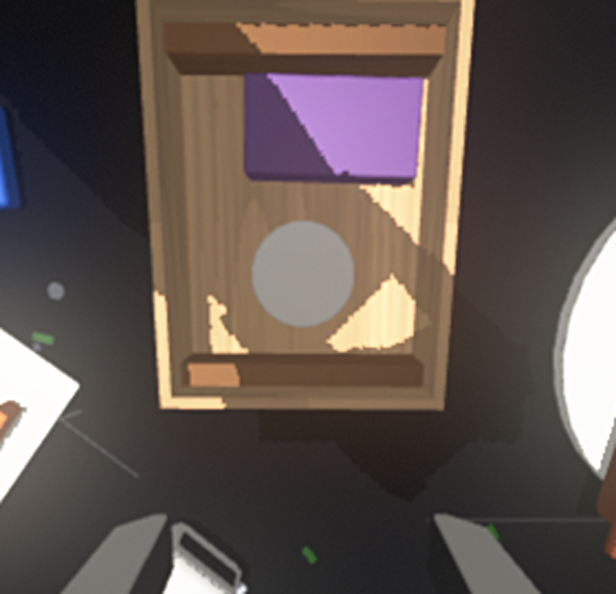

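```bash
python3 -c "
from h import *
import pickle; s,c=pickle.load(open('w4.pkl','rb'))
f=lambda l:[((np.array(p)+.5)/2.2-.5+np.array([180,0])) for p in l]
B=back(c,f([(160,409),(444,410),(136,2),(475,2)]),.085,s); print(B*1000)
v=B[2]-B[0];w=B[3]-B[1];print(np.degrees(np.arctan2(v[1],v[0])),np.degrees(np.arctan2(w[1],w[0])),np.linalg.norm(B[0]-B[1]),np.linalg.norm(B[2]-B[3]))
d=B[1]-B[0];print(np.degrees(np.arctan2(d[1],d[0])))
a=np.radians(99.3); x=np.array([np.cos(a),np.sin(a)]); print('center',((B[0]+B[1])/2)[:2]+.104*x)
u=np.array([np.cos(a),np.sin(a)]);n=np.array([-u[1],u[0]]);print('n coord',[float(b[:2]@n) for b in B], np.array([.5817,-.2712])@n)
print('tub',back(c,f([(303,273)]),.048,s)*1000)
"
```

```text
[[ 518.62328112 -387.43249922   85.        ]
 [ 679.39323159 -361.87668046   85.        ]
 [ 488.02782469 -189.14439174   85.        ]
 [ 648.52359266 -163.15715477   85.        ]]
98.77145027542271 98.82990975796935 0.16278844199523929 0.16258606342410778
9.03210728437354
center [ 0.58220146 -0.2720216 ]
n coord [-0.44919577734130445, -0.6119824399540054, -0.45104659211827025, -0.6136323949870855] -0.5302270139506083
tub [[ 587.65696188 -301.01743416   48.        ]]
```

```bash
python3 -c "
from h import *
s=st(); go(.665,-.085,.25,4.7)
"
```

```text
t 7.6 tcp [ 597.2 -369.6  267.2] th 9.22 tilt [-0.0018  0.0014] w 74.5 F [-1.2  0.1 -0.2] q [-0.62  0.6   1.14  0.    1.4  -0.78]
dp [0.6752, 0.2813, 0.0437] ang [-0.0011, -0.0011, 0.0525] | dist mm 293 rows 4.7
```

Call:
step_arm(
  steps=[
    {"dp": [0.675, 0.281, 0.044], "angular": [-0.001, -0.001, 0.0525], "fingers": -0.4},
    {"dp": [0.675, 0.281, 0.044], "angular": [-0.001, -0.001, 0.0525], "fingers": -0.4},
    {"dp": [0.675, 0.281, 0.044], "angular": [-0.001, -0.001, 0.0525], "fingers": -0.4},
    {"dp": [0.675, 0.281, 0.044], "angular": [-0.001, -0.001, 0.0525], "fingers": -0.4},
    {"dp": [0.675, 0.281, 0.044], "angular": [-0.001, -0.001, 0.0525], "fingers": -0.4},
    {"dp": [0.675, 0.281, 0.044], "angular": [-0.001, -0.001, 0.0525], "fingers": -0.4},
    {"dp": [0.675, 0.281, 0.044], "angular": [-0.001, -0.001, 0.0525], "fingers": -0.4},
  ],
)

```text
t: 8.48
tcp_pos: [0.6649, -0.086, 0.2503]
orientation: [0.001, 0.677, 0.736, -0.0]
wrist_force: [-0.4, -0.4, 0.1]
width: 0.7
```

```bash
python3 -c "
from h import *
s=st(); c=camera('wrist'); save('w5',c['frame']); save('w5z',c['frame'],(180,0,460,270),2.2)
import pickle; pickle.dump((s,c),open('w5.pkl','wb'))
"
```

```text
t 8.47 tcp [664.9 -86.  250.3] th 4.71 tilt [ 0.0004 -0.0013] w 65.1 F [-0.4 -0.4  0.1] q [-0.2   0.55  1.27 -0.    1.32 -0.28]
```

View pics/w5z.png

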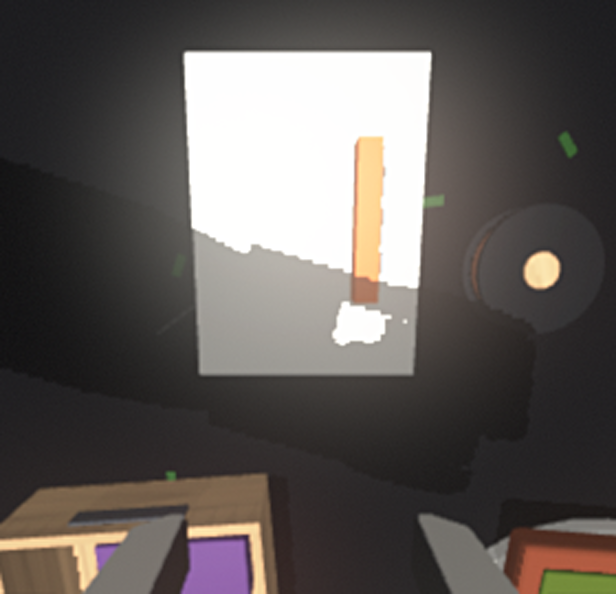

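```bash
python3 -c "
from h import *
import pickle; s,c=pickle.load(open('w5.pkl','rb'))
f=lambda l:[((np.array(p)+.5)/2.2-.5+np.array([180,0])) for p in l]
B=back(c,f([(184,51),(431,51),(414,375),(199,374)]),.005,s); print(B*1000, B.mean(0)*1000)
for i in range(4):
    d=B[(i+1)%4]-B[i]; print(np.linalg.norm(d),np.degrees(np.arctan2(d[1],d[0])))
R=back(c,f([(357,137),(383,137),(378,302),(352,302)]),.037,s); print(R*1000,R.mean(0)*1000)
a=np.radians(94.6);print('pred rib',B.mean(0)[:2]-.035*np.array([-np.sin(a),np.cos(a)]))
"
```

```text
[[582.55432951  99.48857945   5.        ]
 [724.49366424 111.24208375   5.        ]
 [740.40153513 -77.06427962   5.        ]
 [597.81140105 -88.19860839   5.        ]] [661.31523248  11.3669438    5.        ]
0.1424251368497178 4.733665149733847
0.18897710665860892 -85.1711941998534
0.14302419241438816 -175.53504772025192
0.18830628962767315 94.64734916583178
[[684.67805832  57.60418917  37.        ]
 [698.96424241  58.78319068  37.        ]
 [706.80238497 -29.81240192  37.        ]
 [691.43422705 -31.08315667  37.        ]] [695.46972819  13.87295531  37.        ]
pred rib [0.69620249 0.01417391]
```

```bash
python3 -c "
from h import *
s=st(); go(.696,.014,.06,4.7); go(.696,.014,.0095,4.7)
"
```

```text
t 8.53 tcp [665.  -86.6 250.5] th 4.66 tilt [ 0.0007 -0.0014] w 65.6 F [-0.1 -0.3  0.9] q [-0.2   0.55  1.27 -0.    1.32 -0.28]
dp [0.2451, 0.0975, 0.476] ang [0.0004, 0.0009, -0.0005] | dist mm 218 rows 3.5
dp [0.2453, 0.0974, 0.6022] ang [0.0004, 0.0009, -0.0005] | dist mm 263 rows 4.2
```

Call:
step_arm(
  steps=[
    {"dp": [0.13, 0.05, 0.1], "angular": [0, 0.001, 0], "fingers": 0.1},
    {"dp": [0.245, 0.0975, 0.2], "angular": [0, 0.001, 0], "fingers": 0.1},
    {"dp": [0.245, 0.0975, 0.34], "angular": [0, 0.001, 0], "fingers": 0.1},
    {"dp": [0.245, 0.0975, 0.45], "angular": [0, 0.001, 0], "fingers": 0.1},
    {"dp": [0.245, 0.0975, 0.476], "angular": [0, 0.001, 0], "fingers": 0.1},
    {"dp": [0.245, 0.0975, 0.476], "angular": [0, 0.001, 0], "fingers": 0.1},
    {"dp": [0.245, 0.0975, 0.476], "angular": [0, 0.001, 0], "fingers": 0.1},
  ],
)

```text
t: 9.4
tcp_pos: [0.6978, 0.0142, 0.0629]
orientation: [0.002, 0.678, 0.735, 0.002]
wrist_force: [0.2, -0.2, 0.7]
width: 0.453
```

```bash
python3 -c "
from h import *
s=st(); c=camera('wrist'); save('w6',c['frame']); go(.696,.014,.0095,4.7)
c=camera('scene'); save('s6',c['frame'],(270,150,470,300),4)
"
```

```text
t 9.4 tcp [697.8  14.2  62.9] th 4.66 tilt [0.0049 0.    ] w 42.2 F [ 0.2 -0.2  0.7] q [-0.05  0.78  1.34  0.    1.01 -0.13]
dp [-0.0005, -0.0048, 0.1332] ang [0.0032, 0.0002, -0.0004] | dist mm 53 rows 0.9
```

View pics/w6.png

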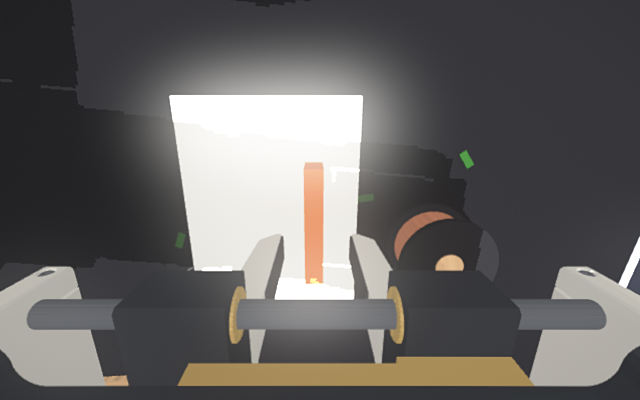

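View pics/s6.png

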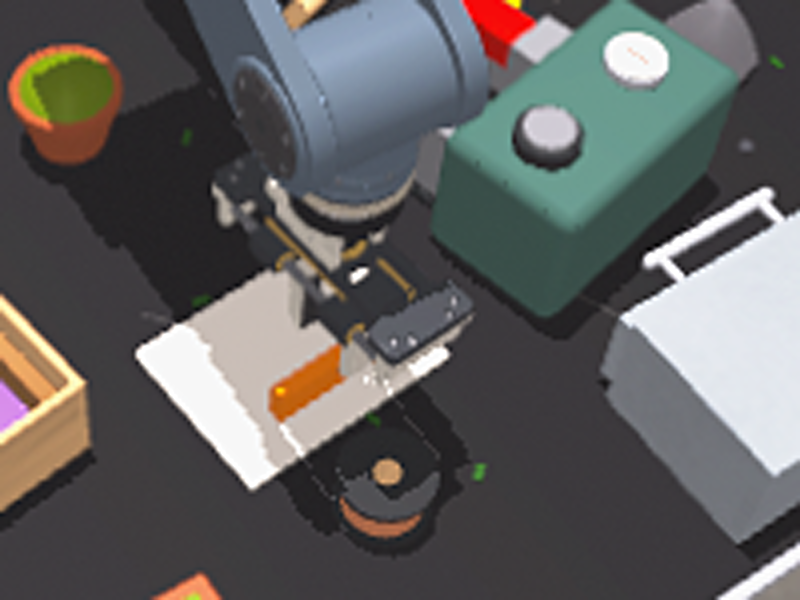

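Call:
step_arm(
  steps=[
    {"dp": [0, -0.005, 0.1], "angular": [0.002, 0, 0], "fingers": 0.1},
    {"dp": [0, -0.005, 0.13], "angular": [0.002, 0, 0], "fingers": 0.1},
    {"dp": [0, -0.005, 0.13], "angular": [0.002, 0, 0], "fingers": 0.1},
    {"dp": [0, -0.005, 0.13], "angular": [0.002, 0, 0], "fingers": 1},
    {"dp": [0, -0.005, 0.13], "angular": [0.002, 0, 0], "fingers": 1},
    {"dp": [0, -0.005, 0.13], "angular": [0.002, 0, 0], "fingers": 1},
    {"dp": [0, -0.005, 0.13], "angular": [0.002, 0, 0], "fingers": 1},
  ],
)

```text
t: 10.38
tcp_pos: [0.6951, 0.0146, 0.0092]
orientation: [-0.0, 0.678, 0.735, -0.0]
wrist_force: [-0.1, 0.1, 3.3]
width: 0.149
```

```bash
python3 -c "
from h import *
s=st()"
```

```text
t 10.38 tcp [695.1  14.6   9.2] th 4.69 tilt [-0.0004 -0.0001] w 13.8 F [-0.1  0.1  3.3] q [-0.05  0.85  1.36 -0.    0.93 -0.13]
```

```bash
python3 -c "
from h import *
go(.6169,-.2663,.15,9.0)"
```

```text
dp [-0.6839, -0.2523, -0.3519] ang [-0.0002, 0.0, -0.0501] | dist mm 324 rows 5.2
```

Call:
step_arm(
  steps=[
    {"dp": [0, 0, -0.08], "angular": [0, 0, 0], "fingers": 1},
    {"dp": [0, 0, -0.2], "angular": [0, 0, 0], "fingers": 1},
    {"dp": [-0.06, -0.02, -0.32], "angular": [0, 0, 0], "fingers": 1},
    {"dp": [-0.18, -0.06, -0.352], "angular": [0, 0, -0.02], "fingers": 1},
    {"dp": [-0.32, -0.12, -0.352], "angular": [0, 0, -0.03], "fingers": 1},
    {"dp": [-0.46, -0.17, -0.352], "angular": [0, 0, -0.05], "fingers": 1},
    {"dp": [-0.59, -0.22, -0.352], "angular": [0, 0, -0.05], "fingers": 1},
    {"dp": [-0.67, -0.245, -0.352], "angular": [0, 0, -0.05], "fingers": 1},
    {"dp": [-0.684, -0.252, -0.352], "angular": [0, 0, -0.05], "fingers": 1},
    {"dp": [-0.684, -0.252, -0.352], "angular": [0, 0, -0.05], "fingers": 1},
  ],
)

```text
t: 11.62
tcp_pos: [0.6167, -0.2658, 0.1492]
orientation: [-0.001, 0.65, 0.76, -0.0]
wrist_force: [0.2, 1.0, -1.8]
width: 0.152
```

```bash
python3 -c "
from h import *
s=st(); c=camera('wrist'); save('w7',c['frame']); go(.6169,-.2663,.09,9.0)
import pickle; pickle.dump((s,c),open('w7.pkl','wb'))
c=camera('scene'); save('s7',c['frame'],(170,180,330,300),5)
"
```

```text
t 11.62 tcp [ 616.7 -265.8  149.2] th 8.97 tilt [-0.0019  0.0005] w 14.1 F [ 0.2  1.  -1.8] q [-0.48  0.64  1.37 -0.    1.13 -0.63]
dp [-0.0027, -0.0003, 0.1482] ang [-0.0011, -0.0005, 0.0003] | dist mm 59 rows 0.9
```

View pics/w7.png

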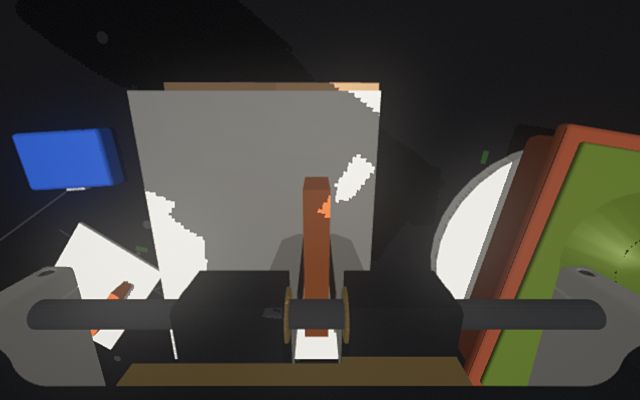

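View pics/s7.png

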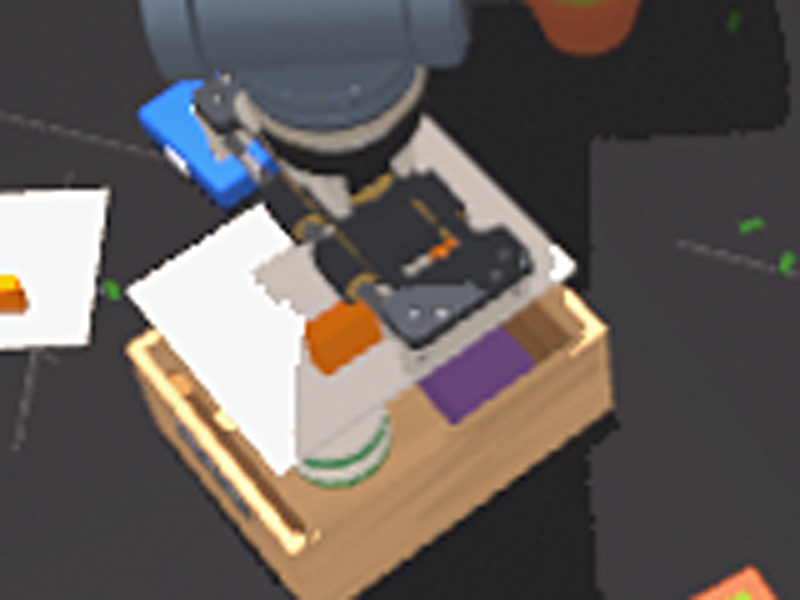

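```bash
python3 -c "
from h import *
import pickle; s,c=pickle.load(open('w7.pkl','rb'))
for z in (.143,.145,.147):
  B=back(c,[(127,90.5),(381,91.5)],z,s)*1000; d=B[1]-B[0]; print(z,B,np.linalg.norm(d),np.degrees(np.arctan2(d[1],d[0])))
# rim far corners
B=back(c,[(164,82),(379.5,82.5)],.085,s)*1000; print(B,np.linalg.norm(B[1]-B[0]))
a=np.radians(99.0); x=np.array([np.cos(a),np.sin(a)]);y=np.array([-x[1],x[0]]); C=np.array([.5823,-.2718])
print('want plate',C+.094*x+.071*y,C+.094*x-.071*y,'rim',C+.104*x+.081*y,C+.104*x-.081*y)
"
```

```text
0.143 [[ 496.33643688 -190.17249633  143.        ]
 [ 638.51317588 -168.15050689  143.        ]] 143.87214160534563 8.804670434158643
0.145 [[ 497.59314751 -190.13046594  145.        ]
 [ 638.11893721 -168.36419476  145.        ]] 142.20150537565002 8.804670434158654
0.147 [[ 498.84985813 -190.08843555  147.        ]
 [ 637.72469853 -168.57788263  147.        ]] 140.53086914595443 8.804670434158643
[[ 487.51992247 -180.94653809   85.        ]
 [ 647.43110473 -155.9550695    85.        ]] 161.85227744470916
want plate [ 0.49746929 -0.19006414] [ 0.63772103 -0.16785045] rim [ 0.48602806 -0.1817516 ] [ 0.64603357 -0.15640922]
```

```bash
python3 -c "
from h import *
st();go(.6177,-.2655,.066,9.0);go(.6177,-.2655,.060,9.0)"
```

```text
t 11.72 tcp [ 617.1 -265.   149.4] th 9.05 tilt [-0.0017  0.0003] w 13.5 F [-0.1 -0.4 -1.5] q [-0.47  0.64  1.37 -0.    1.13 -0.63]
dp [-0.0016, 0.0017, 0.2084] ang [-0.0011, -0.0004, 0.0006] | dist mm 83 rows 1.3
dp [-0.0016, 0.0017, 0.2234] ang [-0.0011, -0.0004, 0.0006] | dist mm 89 rows 1.4
```

Call:
step_arm(
  steps=[
    {"dp": [-0.001, 0.002, 0.05], "angular": [-0.001, 0, 0], "fingers": 1},
    {"dp": [-0.001, 0.002, 0.1], "angular": [-0.001, 0, 0], "fingers": 1},
    {"dp": [-0.001, 0.002, 0.14], "angular": [-0.001, 0, 0], "fingers": 1},
    {"dp": [-0.001, 0.002, 0.17], "angular": [-0.001, 0, 0], "fingers": 1},
    {"dp": [-0.001, 0.002, 0.195], "angular": [-0.001, 0, 0], "fingers": 1},
    {"dp": [-0.001, 0.002, 0.208], "angular": [-0.001, 0, 0], "fingers": 1},
    {"dp": [-0.001, 0.002, 0.208], "angular": [-0.001, 0, 0], "fingers": 1},
  ],
)

```text
t: 12.6
tcp_pos: [0.6175, -0.2666, 0.0662]
orientation: [-0.0, 0.65, 0.76, 0.0]
wrist_force: [0.8, 0.6, -1.6]
width: 0.143
```

```bash
python3 -c "
from h import *
s=st(); c=camera('wrist'); save('w8',c['frame']); go(.6177,-.2655,.060,9.0)
c=camera('scene'); save('s8',c['frame'],(170,180,330,300),5)
"
```

```text
t 12.6 tcp [ 617.5 -266.6   66.2] th 8.98 tilt [-0.0001  0.0002] w 13.3 F [ 0.8  0.6 -1.6] q [-0.48  0.74  1.42  0.    0.99 -0.63]
dp [0.003, 0.0005, 0.0164] ang [0.0003, 0.0001, -0.0002] | dist mm 7 rows 0.1
```

View pics/s8.png

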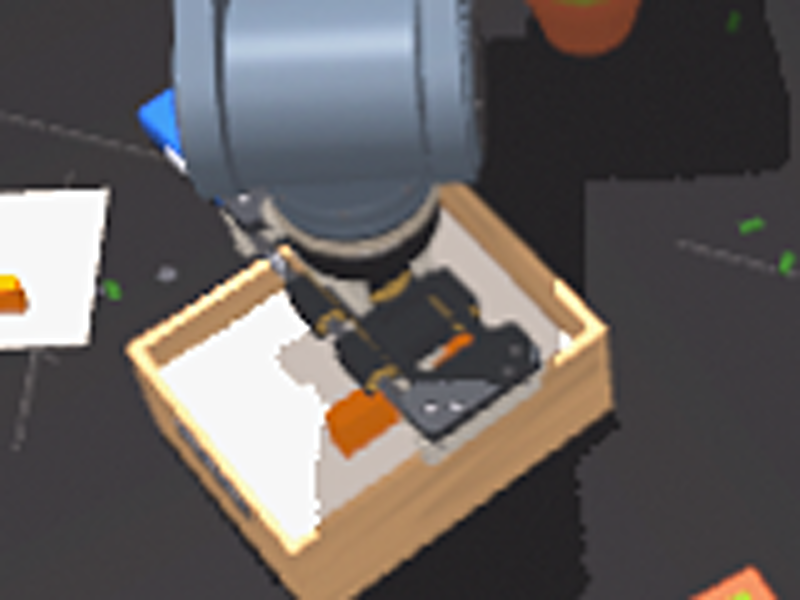

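View pics/w8.png

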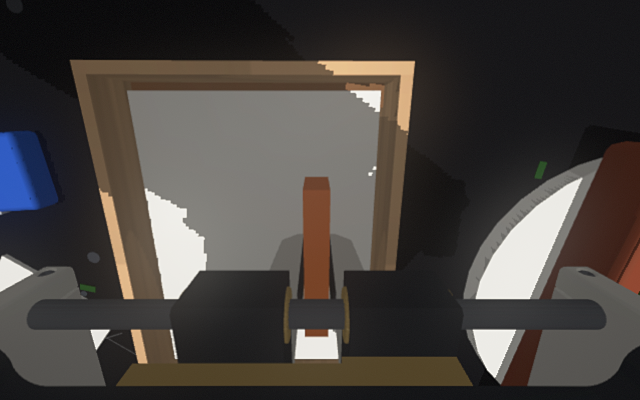

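Call:
step_arm(
  steps=[
    {"dp": [0.002, 0, 0.008], "angular": [0, 0, 0], "fingers": 1},
    {"dp": [0.002, 0, 0.013], "angular": [0, 0, 0], "fingers": 1},
    {"dp": [0.002, 0, 0.0155], "angular": [0, 0, 0], "fingers": 1},
    {"dp": [0.002, 0, 0.0155], "angular": [0, 0, 0], "fingers": 1},
  ],
)

```text
t: 13.2
tcp_pos: [0.6174, -0.2658, 0.0602]
orientation: [-0.0, 0.65, 0.76, 0.0]
wrist_force: [-1.4, 0.2, 0.1]
width: 0.147
```

Call:
step_arm(
  steps=[
    {"dp": [0, 0, 0], "angular": [0, 0, 0], "fingers": 0.45},
    {"dp": [0, 0, 0], "angular": [0, 0, 0], "fingers": 0.45},
    {"dp": [0, 0, 0], "angular": [0, 0, 0], "fingers": 0.45},
    {"dp": [0, 0, -0.04], "angular": [0, 0, 0], "fingers": 0.45},
    {"dp": [0, 0, -0.15], "angular": [0, 0, 0], "fingers": 0.45},
    {"dp": [0, 0, -0.3], "angular": [0, 0, 0], "fingers": 0},
    {"dp": [0, 0, -0.38], "angular": [0, 0, 0], "fingers": -0.5},
    {"dp": [0, 0, -0.38], "angular": [0, 0, 0], "fingers": -0.5},
  ],
)

```text
t: 14.2
tcp_pos: [0.6184, -0.2664, 0.2162]
orientation: [0.003, 0.65, 0.76, 0.001]
wrist_force: [0.5, 0.2, 0.0]
width: 0.548
```

```bash
python3 -c "
from h import *
s=st(); c=camera('wrist'); save('w9',c['frame']); 
import pickle; pickle.dump((s,c),open('w9.pkl','wb'))
c=camera('scene'); save('s9',c['frame'],(170,180,330,300),5)
"
```

```text
t 14.2 tcp [ 618.4 -266.4  216.2] th 8.99 tilt [ 0.0054 -0.0026] w 51.0 F [0.5 0.2 0. ] q [-0.48  0.58  1.31  0.    1.25 -0.63]
```

View pics/s9.png

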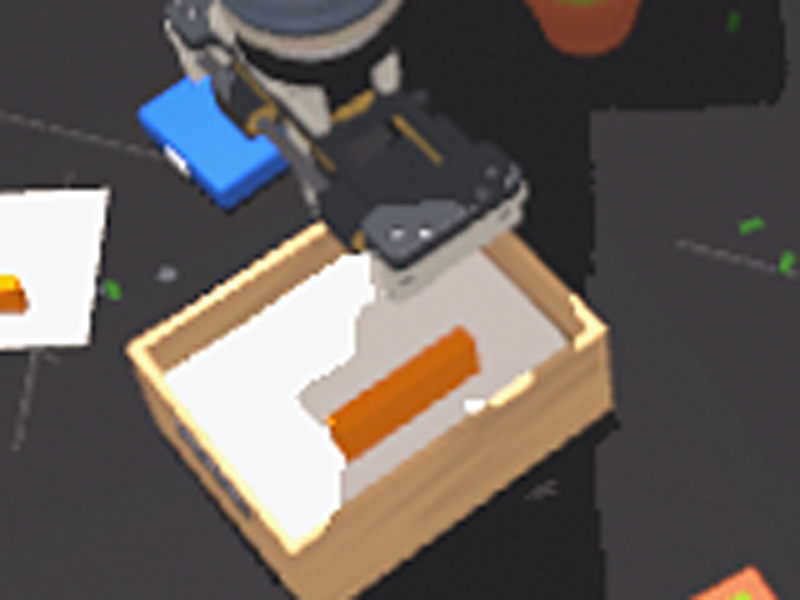

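View pics/w9.png

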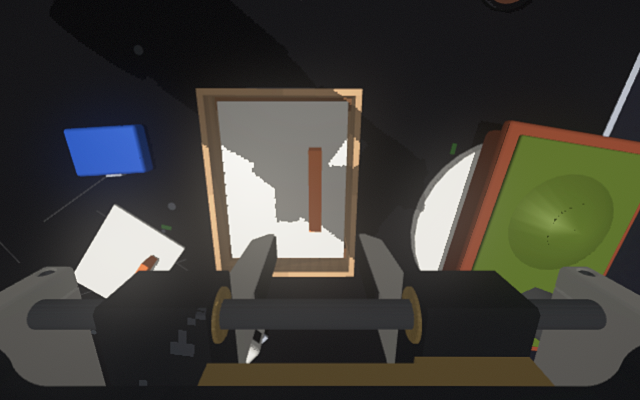

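```bash
python3 -c "
from h import *
st();go(.60,.05,.23,60);go(.561,.315,.23,101.5)"
```

```text
t 14.3 tcp [ 617.1 -265.7  212. ] th 8.99 tilt [-0.0001  0.0003] w 58.7 F [ 0.2  0.6 -0.3] q [-0.48  0.58  1.31  0.    1.25 -0.63]
dp [0.7863, 0.0811, -0.0447] ang [0.0, -0.0002, -0.5936] | dist mm 317 rows 5.1
dp [1.4559, 0.0883, -0.0446] ang [0.0001, -0.0002, -1.0764] | dist mm 584 rows 9.3
```

Call:
step_arm(
  steps=[
    {"dp": [0.786, 0.081, -0.045], "angular": [0, 0, -0.5936], "fingers": -0.6},
    {"dp": [0.786, 0.081, -0.045], "angular": [0, 0, -0.5936], "fingers": -0.6},
    {"dp": [0.786, 0.081, -0.045], "angular": [0, 0, -0.5936], "fingers": -0.6},
    {"dp": [0.786, 0.081, -0.045], "angular": [0, 0, -0.5936], "fingers": -0.6},
    {"dp": [0.786, 0.081, -0.045], "angular": [0, 0, -0.5936], "fingers": -0.6},
    {"dp": [0.786, 0.081, -0.045], "angular": [0, 0, -0.5936], "fingers": -0.6},
    {"dp": [0.786, 0.081, -0.045], "angular": [0, 0, -0.5936], "fingers": -0.6},
  ],
)

```text
t: 15.18
tcp_pos: [0.5998, 0.0497, 0.2291]
orientation: [-0.001, 0.259, 0.966, -0.0]
wrist_force: [0.4, -0.8, 0.1]
width: 0.801
```

```bash
python3 -c "
from h import *
st();go(.561,.315,.23,101.5)"
```

```text
t 15.18 tcp [599.8  49.7 229.1] th 59.99 tilt [-0.0017 -0.0001] w 74.5 F [ 0.4 -0.8  0.1] q [ 0.01  0.44  1.5  -0.    1.21 -1.04]
dp [0.4159, 0.5258, -0.0022] ang [-0.0003, -0.0012, -0.483] | dist mm 268 rows 4.3
```

Call:
step_arm(
  steps=[
    {"dp": [0.416, 0.526, 0], "angular": [0, -0.001, -0.483], "fingers": -0.6},
    {"dp": [0.416, 0.526, 0], "angular": [0, -0.001, -0.483], "fingers": -0.6},
    {"dp": [0.416, 0.526, 0], "angular": [0, -0.001, -0.483], "fingers": -0.6},
    {"dp": [0.416, 0.526, 0], "angular": [0, -0.001, -0.483], "fingers": -0.6},
    {"dp": [0.416, 0.526, 0], "angular": [0, -0.001, -0.483], "fingers": -0.6},
    {"dp": [0.416, 0.526, 0], "angular": [0, -0.001, -0.483], "fingers": -0.6},
    {"dp": [0.416, 0.526, 0], "angular": [0, -0.001, -0.483], "fingers": -0.6},
  ],
)

```text
t: 16.05
tcp_pos: [0.562, 0.3131, 0.23]
orientation: [0.001, -0.099, 0.995, -0.0]
wrist_force: [-0.3, -0.3, 0.1]
width: 0.8
```

```bash
python3 -c "
from h import *
s=st(); c=camera('wrist'); save('w10',c['frame']); save('w10z',c['frame'],(200,20,480,270),2.3)
import pickle; pickle.dump((s,c),open('w10.pkl','wb'))
"
```

```text
t 16.05 tcp [562.  313.1 230. ] th 101.33 tilt [ 0.0012 -0.0006] w 74.4 F [-0.3 -0.3  0.1] q [ 0.44  0.51  1.38 -0.    1.25 -1.33]
```

View pics/w10.png

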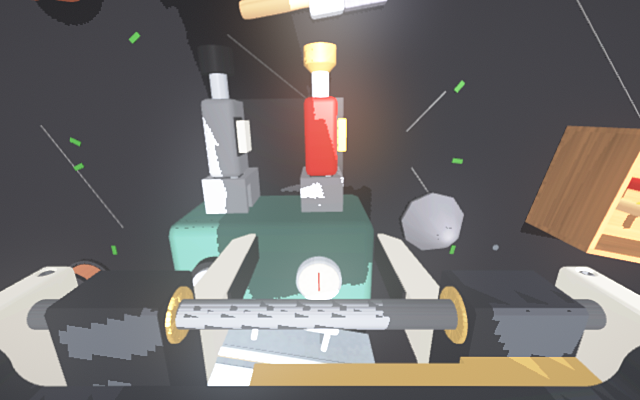

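View pics/w10z.png

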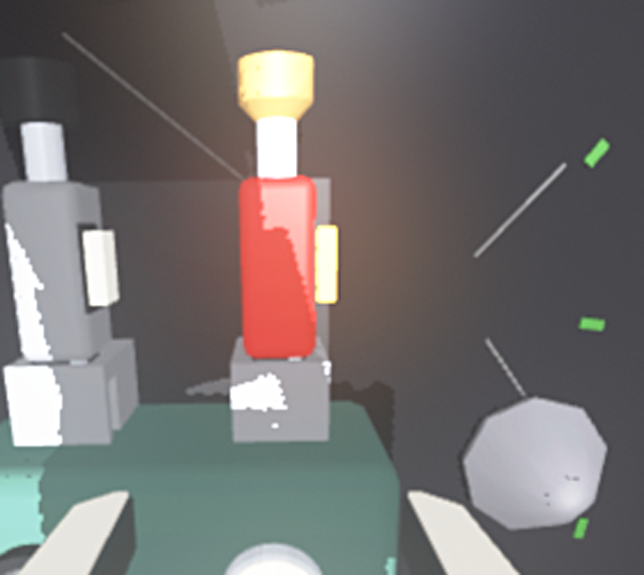

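```bash
python3 -c "
from h import *
import pickle; s,c=pickle.load(open('w10.pkl','rb'))
f=lambda l:[((np.array(p)+.5)/2.3-.5+np.array([200,20])) for p in l]
B=back(c,f([(240,178),(315,178),(317,357),(243,357)]),.081,s)*1000; print(np.round(B,1))
d=(B[2]+B[3]-B[0]-B[1])/2; print(np.linalg.norm(d),np.degrees(np.arctan2(d[1],d[0])),np.linalg.norm(B[0]-B[1]),np.linalg.norm(B[2]-B[3]))
u=d/np.linalg.norm(d); m=(B[0]+B[1])/2+40*u; m2=(B[2]+B[3])/2-45*u; print('grip',m,m2)
e=B[1]-B[0];print(np.degrees(np.arctan2(e[1],e[0])))
b=back(c,f([(338,226),(338,303)]),.077,s)*1000;print('button',b,b.mean(0))
R=back(c,f([(276,80)]),.063+.0175,s)*1000; print('rose',R)
# rose edges & neck at axis height
Q=back(c,f([(238,62),(314,62),(257,150),(297,150)]),.063,s)*1000; print(Q, (Q[0]+Q[1])/2,(Q[2]+Q[3])/2)
"
```

```text
[[467.9 280.6  81. ]
 [461.2 313.9  81. ]
 [541.5 332.8  81. ]
 [548.7 297.3  81. ]]
82.4290330213046 12.454395942190136 33.970597567460985 36.24082720657088
grip [503.65075035 305.90699482  81.        ] [501.14028344 305.35253373  81.        ]
101.34829100483034
button [[479.47714907 329.30219005  77.        ]
 [514.31724106 337.4424172   77.        ]] [496.89719506 333.37230362  77.        ]
rose [[425.39208837 288.57134306  80.5       ]]
[[418.36069176 269.6209726   63.        ]
 [411.53961639 303.6381204   63.        ]
 [453.26466039 285.29343551  63.        ]
 [449.54047397 303.85386427  63.        ]] [414.95015408 286.6295465   63.        ] [451.40256718 294.57364989  63.        ]
```

```bash
python3 -c "
from h import *
st();go(.5023,.306,.105,102)"
```

```text
t 16.1 tcp [562.  313.2 230.1] th 101.33 tilt [ 0.0013 -0.0004] w 74.5 F [-1.1 -0.4  0.6] q [ 0.44  0.51  1.38 -0.    1.25 -1.33]
dp [0.1504, 0.012, 0.3126] ang [-0.0005, 0.0008, -0.0077] | dist mm 139 rows 2.2
```

Call:
step_arm(
  steps=[
    {"dp": [0.13, 0.012, 0], "angular": [0, 0, -0.008], "fingers": -0.6},
    {"dp": [0.15, 0.012, 0.12], "angular": [0, 0, -0.008], "fingers": -0.6},
    {"dp": [0.15, 0.012, 0.25], "angular": [0, 0, -0.008], "fingers": -0.6},
    {"dp": [0.15, 0.012, 0.313], "angular": [0, 0, -0.008], "fingers": -0.6},
    {"dp": [0.15, 0.012, 0.313], "angular": [0, 0, -0.008], "fingers": -0.6},
    {"dp": [0.15, 0.012, 0.313], "angular": [0, 0, -0.008], "fingers": -0.6},
  ],
)

```text
t: 16.85
tcp_pos: [0.5027, 0.3076, 0.1063]
orientation: [0.002, -0.106, 0.994, 0.0]
wrist_force: [-0.3, -0.3, 0.6]
width: 0.803
```

```bash
python3 -c "
from h import *
s=st(); c=camera('wrist'); save('w11',c['frame']); go(.5023,.306,.048,102)
import pickle; pickle.dump((s,c),open('w11.pkl','wb'))
print(proj(c,[[.5025,.305,.081]],s))
"
```

```text
t 16.85 tcp [502.7 307.6 106.3] th 102.13 tilt [0.0031 0.0008] w 74.7 F [-0.3 -0.3  0.6] q [ 0.47  0.55  1.64 -0.    0.94 -1.31]
dp [0.0026, -0.0042, 0.1462] ang [0.0001, 0.0025, 0.0017] | dist mm 58 rows 0.9
[[313.56216821 230.32549677]]
```

View pics/w11.png

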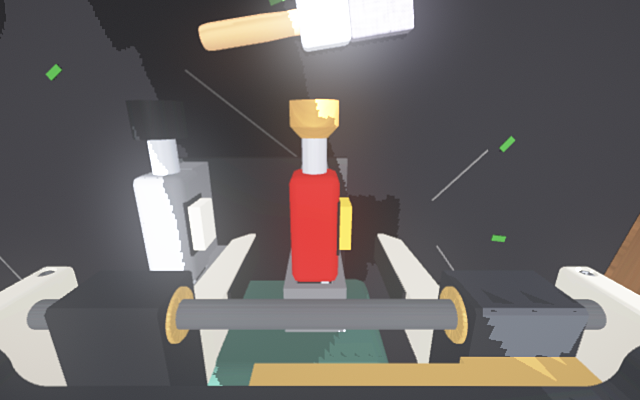

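```bash
python3 -c "
from h import *
import pickle; s,c=pickle.load(open('w11.pkl','rb'))
save('w11z',c['frame'],(240,80,400,300),2.7)
r,p=pose(s)
B=back(c,[(290,225),(339,225),(314.5,170),(315,281)],.081,s); B=np.vstack([B,back(c,[(289.5,110),(339.5,110)],.063,s)])
print(np.round((B-p)@r.as_matrix()*1000,1))
"
```

```text
[[  5.  -19.5  25.3]
 [  5.   15.9  25.3]
 [ 45.2  -1.7  25.1]
 [-41.2  -1.5  25.4]
 [ 84.3 -19.3  43. ]
 [ 84.3  15.7  43. ]]
```

View pics/w11z.png

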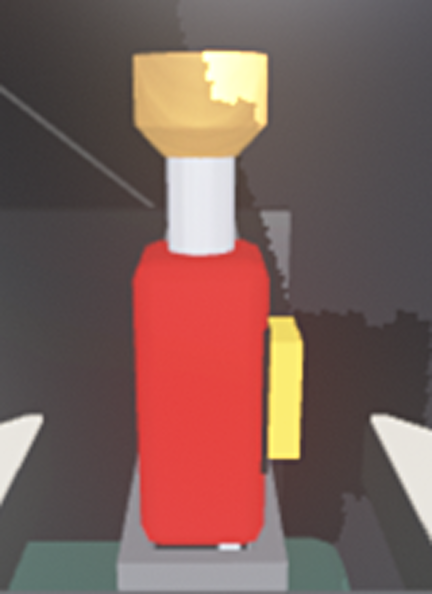

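Call:
step_arm(
  steps=[
    {"dp": [0.01, -0.001, 0.06], "angular": [0, 0, 0.001], "fingers": -0.6},
    {"dp": [0.01, -0.001, 0.12], "angular": [0, 0, 0.001], "fingers": -0.6},
    {"dp": [0.01, -0.001, 0.145], "angular": [0, 0, 0.001], "fingers": -0.6},
    {"dp": [0.01, -0.001, 0.145], "angular": [0, 0, 0.001], "fingers": -0.6},
    {"dp": [0.01, -0.001, 0.145], "angular": [0, 0, 0.001], "fingers": -0.6},
  ],
)

```text
t: 17.52
tcp_pos: [0.4987, 0.3069, 0.048]
orientation: [0.002, -0.105, 0.994, 0.0]
wrist_force: [0.4, 0.6, 0.6]
width: 0.8
```

```bash
python3 -c "
from h import *
s=st(); c=camera('wrist'); save('w12',c['frame'])
c=camera('scene'); save('s12',c['frame'],(320,100,480,220),5)
"
```

```text
t 17.52 tcp [498.7 306.9  48. ] th 102.11 tilt [0.003  0.0007] w 74.4 F [0.4 0.6 0.6] q [ 0.47  0.63  1.68 -0.    0.82 -1.31]
```

View pics/w12.png

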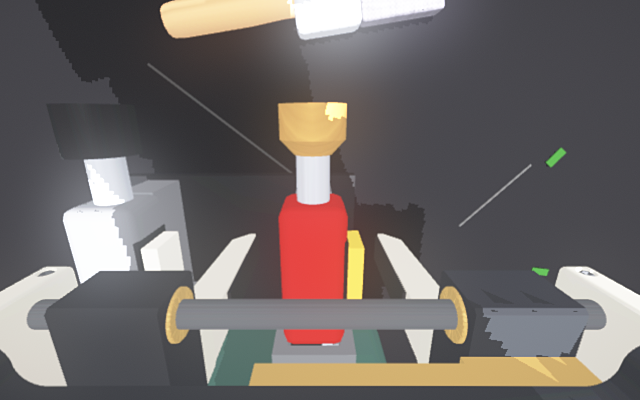

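View pics/s12.png

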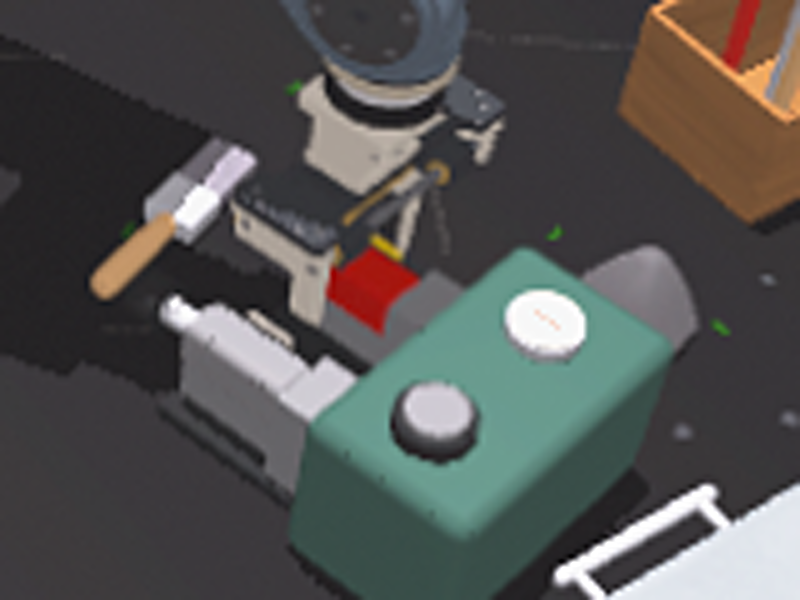

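```bash
python3 -c "
from h import *
s=st(); c=camera('wrist'); r,p=pose(s)
B=back(c,[(313,195),(314,343),(362,233),(362,299)],.081,s);B[2:]=back(c,[(357,233),(357,299)],.077,s)
print(np.round((B-p)@r.as_matrix()*1000,1))
"
```

```text
t 17.62 tcp [498.5 306.9  47.8] th 102.11 tilt [0.0028 0.0006] w 74.0 F [ 0.4  0.6 -0.4] q [ 0.47  0.63  1.68 -0.    0.82 -1.31]
[[ 43.8  -2.1 -33.3]
 [-44.6  -1.8 -33. ]
 [ 22.2  20.7 -29.2]
 [-17.9  22.4 -29.1]]
```

Call:
step_arm(
  steps=[
    {"dp": [0.003, -0.002, 0], "angular": [0, 0, 0], "fingers": -0.2},
    {"dp": [0.003, -0.002, 0], "angular": [0, 0, 0], "fingers": 1},
    {"dp": [0.003, -0.002, 0], "angular": [0, 0, 0], "fingers": 1},
    {"dp": [0.003, -0.002, 0], "angular": [0, 0, 0], "fingers": 1},
    {"dp": [0.003, -0.002, 0], "angular": [0, 0, 0], "fingers": 1},
    {"dp": [0.003, -0.002, 0], "angular": [0, 0, 0], "fingers": 1},
  ],
)

```text
t: 18.42
tcp_pos: [0.497, 0.3055, 0.047]
orientation: [0.001, -0.106, 0.994, -0.0]
wrist_force: [-1.0, -2.1, 2.8]
width: 0.394
```

```bash
python3 -c "
from h import *
s=st(); c=camera('wrist'); save('w13',c['frame'],(200,80,440,360),2)
"
```

```text
t 18.43 tcp [497.  305.5  47. ] th 102.12 tilt [ 0.0014 -0.0003] w 36.6 F [-1.  -2.1  2.8] q [ 0.47  0.63  1.69 -0.    0.82 -1.31]
```

View pics/w13.png

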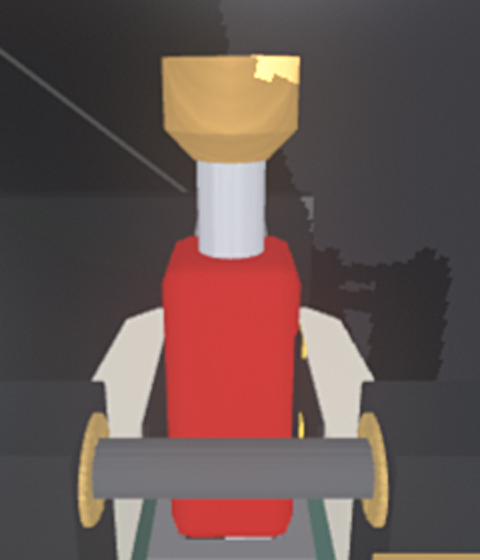

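Call:
step_arm(
  steps=[
    {"dp": [0.012, 0, 0], "angular": [0, 0, 0], "fingers": 1},
    {"dp": [0.027, 0, 0], "angular": [0, 0, 0], "fingers": 1},
    {"dp": [0.042, 0, 0], "angular": [0, 0, 0], "fingers": 1},
    {"dp": [0.06, 0, 0], "angular": [0, 0, 0], "fingers": 1},
    {"dp": [0.08, 0, 0], "angular": [0, 0, 0], "fingers": 1},
    {"dp": [0.1, 0, 0], "angular": [0, 0, 0], "fingers": 1},
    {"dp": [0.12, 0, 0], "angular": [0, 0, 0], "fingers": 1},
    {"dp": [0.13, 0, 0], "angular": [0, 0, 0], "fingers": 1},
    {"dp": [0.13, 0, 0], "angular": [0, 0, 0], "fingers": 1},
  ],
)

```text
t: 19.6
tcp_pos: [0.4455, 0.2946, 0.0469]
orientation: [0.0, -0.106, 0.994, -0.0]
wrist_force: [-3.7, 0.1, 6.4]
width: 0.392
```

```bash
python3 -c "
from h import *
s=st(); c=camera('wrist'); save('w14',c['frame'])
c=camera('scene'); save('s14',c['frame'],(320,100,480,220),5)
"
```

```text
t 19.6 tcp [445.5 294.6  46.9] th 102.12 tilt [ 0.0002 -0.0005] w 36.5 F [-3.7  0.1  6.4] q [ 0.5   0.56  1.82 -0.    0.76 -1.28]
```

View pics/w14.png

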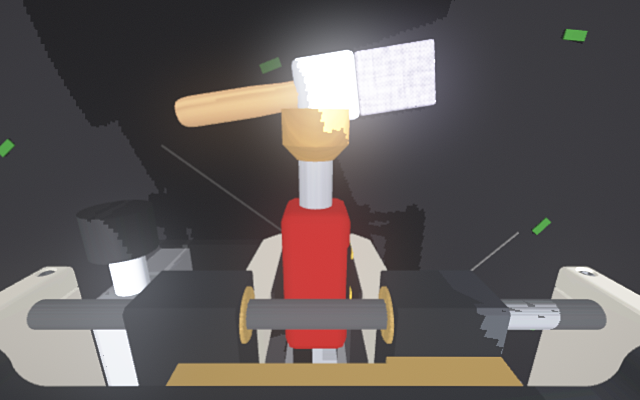

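View pics/s14.png

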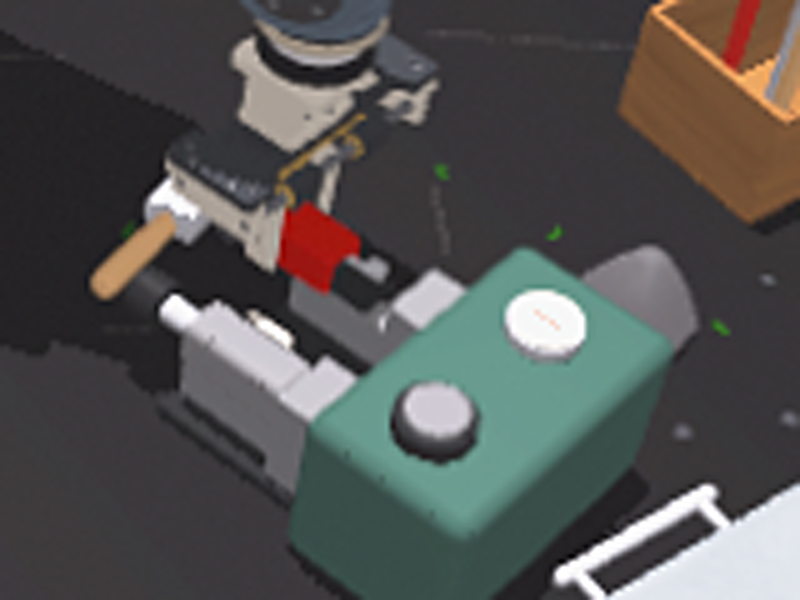

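```bash
python3 -c "
from h import *
a=np.radians(99.0); x=np.array([np.cos(a),np.sin(a)]);y=np.array([-x[1],x[0]]); C=np.array([.5827,-.2717]); t=C-.0095*x+.0235*y; print(t)
go(.5,.02,.2,55)"
```

```text
[ 0.56097545 -0.28475925]
dp [0.0108, -0.6999, -0.3824] ang [-0.0004, -0.0, 0.5482] | dist mm 319 rows 5.1
```

Call:
step_arm(
  steps=[
    {"dp": [0, 0, -0.08], "angular": [0, 0, 0], "fingers": 1},
    {"dp": [0, 0, -0.2], "angular": [0, 0, 0], "fingers": 1},
    {"dp": [0, 0, -0.33], "angular": [0, 0, 0], "fingers": 1},
    {"dp": [0, -0.1, -0.38], "angular": [0, 0, 0.1], "fingers": 1},
    {"dp": [0, -0.23, -0.38], "angular": [0, 0, 0.2], "fingers": 1},
    {"dp": [0.01, -0.36, -0.38], "angular": [0, 0, 0.31], "fingers": 1},
    {"dp": [0.01, -0.49, -0.38], "angular": [0, 0, 0.42], "fingers": 1},
    {"dp": [0.01, -0.62, -0.38], "angular": [0, 0, 0.52], "fingers": 1},
    {"dp": [0.01, -0.7, -0.38], "angular": [0, 0, 0.548], "fingers": 1},
    {"dp": [0.01, -0.7, -0.38], "angular": [0, 0, 0.548], "fingers": 1},
  ],
)

```text
t: 20.95
tcp_pos: [0.5003, 0.0185, 0.1982]
orientation: [-0.0, 0.302, 0.953, -0.0]
wrist_force: [0.4, 0.1, -2.3]
width: 0.395
```

```bash
python3 -c "
from h import *
st();go(.561,-.2848,.18,9.0)"
```

```text
t 20.95 tcp [500.3  18.5 198.2] th 54.85 tilt [-0.0009 -0.    ] w 36.7 F [ 0.4  0.1 -2.3] q [-0.06  0.29  1.8  -0.    1.06 -1.01]
dp [-0.5607, -0.5326, 0.0453] ang [-0.0005, -0.0003, 0.5335] | dist mm 310 rows 5.0
```

Call:
step_arm(
  steps=[
    {"dp": [-0.08, -0.08, 0.02], "angular": [0, 0, 0.1], "fingers": 1},
    {"dp": [-0.18, -0.17, 0.045], "angular": [0, 0, 0.21], "fingers": 1},
    {"dp": [-0.28, -0.27, 0.045], "angular": [0, 0, 0.32], "fingers": 1},
    {"dp": [-0.38, -0.36, 0.045], "angular": [0, 0, 0.43], "fingers": 1},
    {"dp": [-0.48, -0.455, 0.045], "angular": [0, 0, 0.5], "fingers": 1},
    {"dp": [-0.54, -0.515, 0.045], "angular": [0, 0, 0.533], "fingers": 1},
    {"dp": [-0.561, -0.5325, 0.045], "angular": [0, 0, 0.5335], "fingers": 1},
    {"dp": [-0.561, -0.5325, 0.045], "angular": [0, 0, 0.5335], "fingers": 1},
    {"dp": [-0.561, -0.5325, 0.045], "angular": [0, 0, 0.5335], "fingers": 1},
  ],
)

```text
t: 22.08
tcp_pos: [0.5625, -0.2814, 0.1809]
orientation: [0.0, 0.648, 0.762, 0.0]
wrist_force: [-0.4, -0.2, -2.7]
width: 0.396
```

```bash
python3 -c "
from h import *
s=st();c=camera('wrist'); save('w15',c['frame']); go(.561,-.2848,.10,9.0)
import pickle; pickle.dump((s,c),open('w15.pkl','wb'))
c=camera('scene'); save('s15',c['frame'],(170,180,330,300),5)"
```

```text
t 22.07 tcp [ 562.5 -281.4  180.9] th 9.28 tilt [0.0008 0.0006] w 36.8 F [-0.4 -0.2 -2.7] q [-0.54  0.53  1.47  0.    1.14 -0.7 ]
dp [-0.0074, -0.0055, 0.2025] ang [0.0007, -0.0002, 0.0032] | dist mm 81 rows 1.3
```

View pics/w15.png

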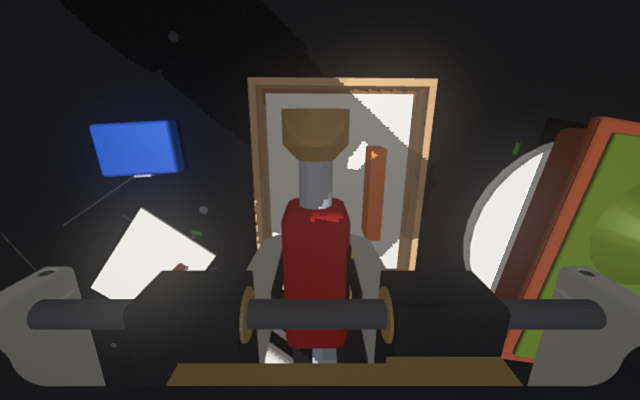

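View pics/s15.png

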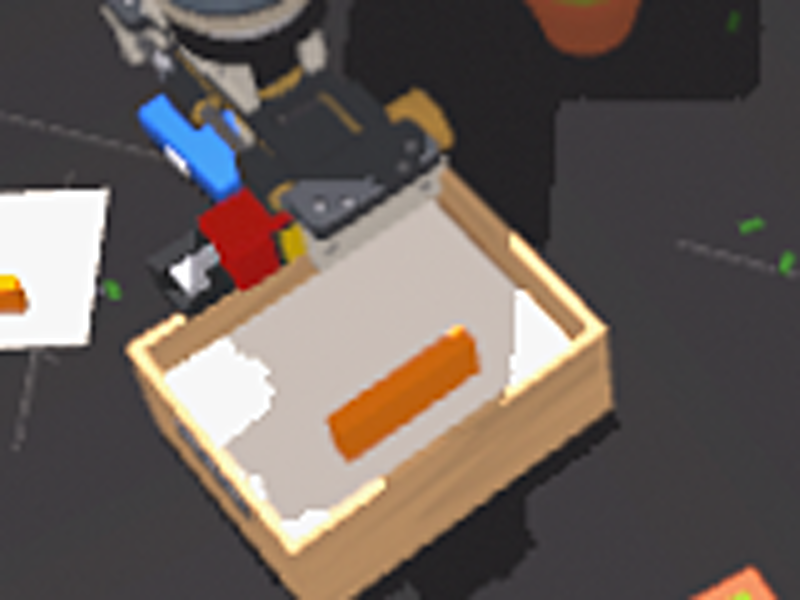

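```bash
python3 -c "
from h import *
import pickle; s,c=pickle.load(open('w15.pkl','rb')); r,p=pose(s); M=r.as_matrix()
f=lambda uv,z:np.round((back(c,uv,z,s)-p)@M*1000,1)
print('rim',f([(248,78),(437,79)],.085)); print('rib top',f([(366,147),(386,147),(379,240),(364,240)],.0885))
zt=p[2]+.034  # grip top
print('grip near edge / rose', f([(316,199),(316,346)],zt), f([(282,108),(349,108)],zt-.018))
"
```

```text
rim [[110.4 -57.9  95.9]
 [109.6 103.   96. ]]
rib top [[ 52.8  44.8  92.5]
 [ 52.8  62.8  92.5]
 [-38.2  62.4  92.4]
 [-38.2  47.5  92.4]]
grip near edge / rose [[ 41.4   0.  -34. ]
 [-46.5   0.  -34. ]] [[ 83.7 -17.1 -16. ]
 [ 83.7  16.5 -15.9]]
```

Call:
step_arm(
  steps=[
    {"dp": [-0.006, -0.0055, 0.1], "angular": [0, 0, 0.003], "fingers": 1},
    {"dp": [-0.006, -0.0055, 0.19], "angular": [0, 0, 0.003], "fingers": 1},
    {"dp": [-0.006, -0.0055, 0.25], "angular": [0, 0, 0.003], "fingers": 1},
    {"dp": [-0.006, -0.0055, 0.28], "angular": [0, 0, 0.003], "fingers": 1},
    {"dp": [-0.006, -0.0055, 0.288], "angular": [0, 0, 0.003], "fingers": 1},
    {"dp": [-0.006, -0.0055, 0.288], "angular": [0, 0, 0.003], "fingers": 1},
    {"dp": [-0.006, -0.0055, 0.288], "angular": [0, 0, 0.003], "fingers": 1},
  ],
)

```text
t: 23.05
tcp_pos: [0.5614, -0.286, 0.0668]
orientation: [0.001, 0.65, 0.76, 0.001]
wrist_force: [-1.2, 0.9, -2.4]
width: 0.39
```

```bash
python3 -c "
from h import *
s=st();c=camera('wrist'); save('w16',c['frame']); go(.561,-.2848,.0585,9.0)
c=camera('scene'); save('s16',c['frame'],(170,180,330,300),5)"
```

```text
t 23.05 tcp [ 561.4 -286.    66.8] th 8.91 tilt [ 0.0027 -0.0008] w 36.3 F [-1.2  0.9 -2.4] q [-0.55  0.67  1.55  0.    0.92 -0.7 ]
dp [0.0031, -0.0005, 0.0205] ang [0.0017, 0.0008, -0.0011] | dist mm 8 rows 0.1
```

View pics/w16.png

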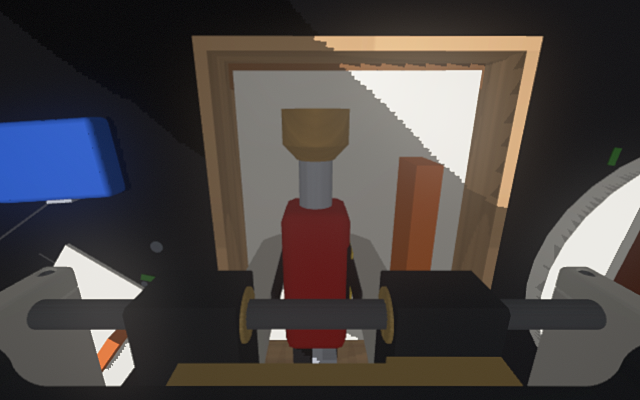

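View pics/s16.png

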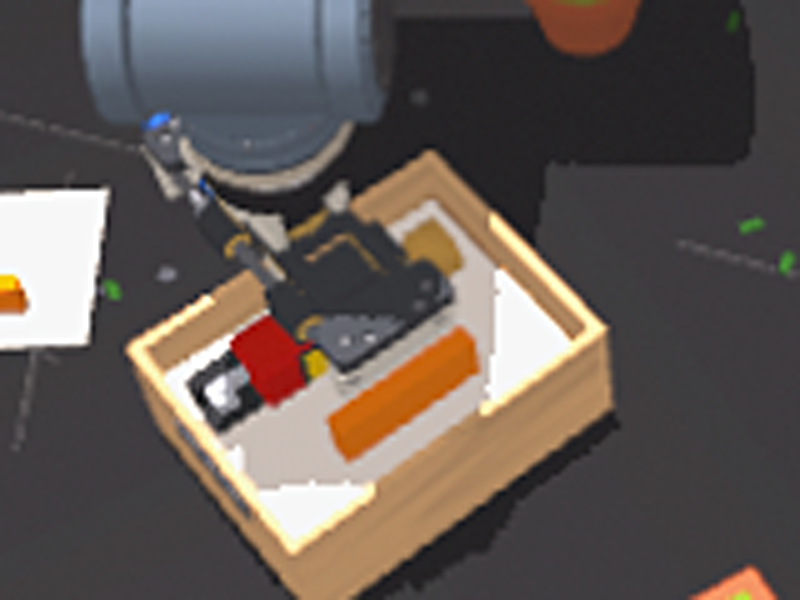

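Call:
step_arm(
  steps=[
    {"dp": [0.003, 0, 0.008], "angular": [0.001, 0, 0], "fingers": 1},
    {"dp": [0.003, 0, 0.015], "angular": [0.001, 0, 0], "fingers": 1},
    {"dp": [0.003, 0, 0.0185], "angular": [0.001, 0, 0], "fingers": 1},
    {"dp": [0.003, 0, 0.0185], "angular": [0.001, 0, 0], "fingers": 1},
  ],
)

```text
t: 23.65
tcp_pos: [0.5607, -0.2846, 0.0583]
orientation: [-0.0, 0.65, 0.76, -0.0]
wrist_force: [0.5, -0.9, -2.7]
width: 0.395
```

Call:
step_arm(
  steps=[
    {"dp": [0, 0, 0.0025], "angular": [0, 0, 0], "fingers": 1},
    {"dp": [0, 0, 0.0025], "angular": [0, 0, 0], "fingers": 1},
  ],
)

```text
t: 23.9
tcp_pos: [0.5609, -0.2846, 0.058]
orientation: [0.0, 0.65, 0.76, -0.0]
wrist_force: [-2.6, 0.8, 5.7]
width: 0.393
```

Call:
step_arm(
  steps=[
    {"dp": [0, 0, 0], "angular": [0, 0, 0], "fingers": -0.1},
    {"dp": [0, 0, 0], "angular": [0, 0, 0], "fingers": -0.1},
    {"dp": [0, 0, 0], "angular": [0, 0, 0], "fingers": -0.1},
    {"dp": [0, 0, 0], "angular": [0, 0, 0], "fingers": -0.1},
  ],
)

```text
t: 24.4
tcp_pos: [0.5606, -0.2846, 0.0572]
orientation: [-0.0, 0.65, 0.76, -0.0]
wrist_force: [1.0, 0.3, 0.1]
width: 0.549
```

```bash
python3 -c "
from h import *
s=st();c=camera('wrist'); save('w17',c['frame'])"
```

```text
t 24.4 tcp [ 560.6 -284.6   57.2] th 8.91 tilt [-0.0004 -0.0002] w 51.1 F [1.  0.3 0.1] q [-0.54  0.68  1.55 -0.    0.91 -0.7 ]
```

View pics/w17.png

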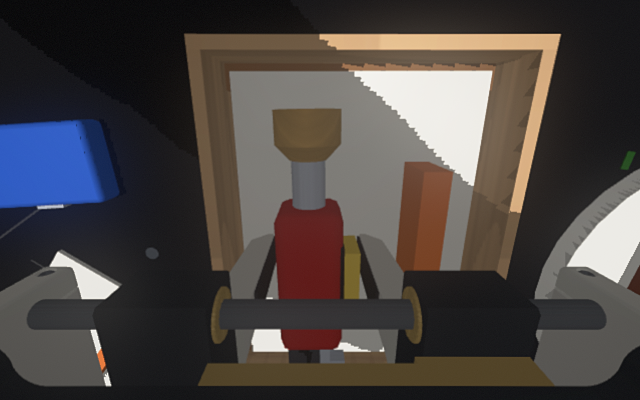

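Call:
step_arm(
  steps=[
    {"dp": [0, 0, -0.03], "angular": [0, 0, 0], "fingers": -0.1},
    {"dp": [0, 0, -0.1], "angular": [0, 0, 0], "fingers": -0.1},
    {"dp": [0, 0, -0.2], "angular": [0, 0, 0], "fingers": -0.1},
    {"dp": [-0.1, 0, -0.33], "angular": [0, 0, 0], "fingers": -0.1},
    {"dp": [-0.2, 0, -0.45], "angular": [0, 0, 0], "fingers": -0.1},
    {"dp": [-0.2, 0, -0.5], "angular": [0, 0, 0], "fingers": -0.1},
    {"dp": [-0.2, 0, -0.5], "angular": [0, 0, 0], "fingers": -0.1},
    {"dp": [-0.2, 0, -0.5], "angular": [0, 0, 0], "fingers": -0.1},
  ],
)

```text
t: 25.45
tcp_pos: [0.5728, -0.3629, 0.2563]
orientation: [-0.001, 0.65, 0.76, -0.0]
wrist_force: [0.6, -0.3, 0.2]
width: 0.549
```

```bash
python3 -c "
from h import *
s=st();c=camera('wrist'); save('w18',c['frame'],(150,0,470,270),2.2)
c=camera('scene'); save('s18',c['frame'],(150,120,470,320),2.5);c=camera('top'); save('t18',c['frame'],(170,110,490,310),2.5)"
```

```text
t 25.45 tcp [ 572.8 -362.9  256.3] th 8.93 tilt [-0.0014  0.0007] w 51.1 F [ 0.6 -0.3  0.2] q [-0.63  0.56  1.24 -0.    1.35 -0.79]
```

View pics/w18.png

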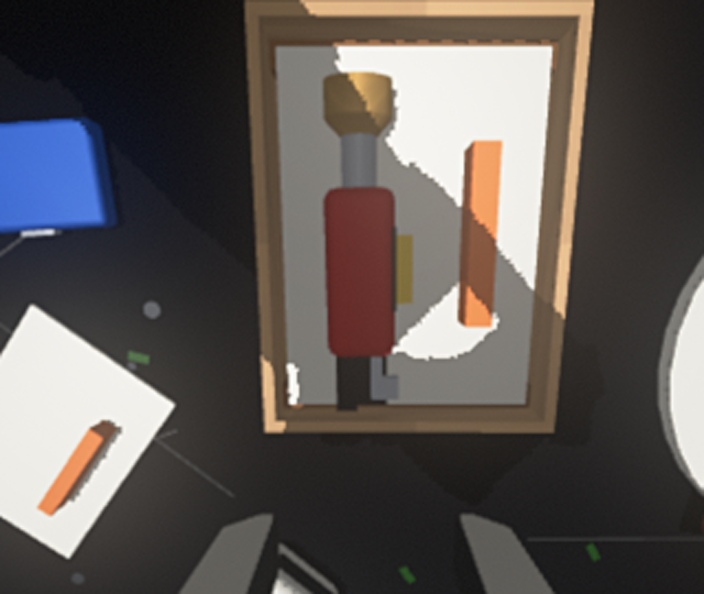

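View pics/s18.png

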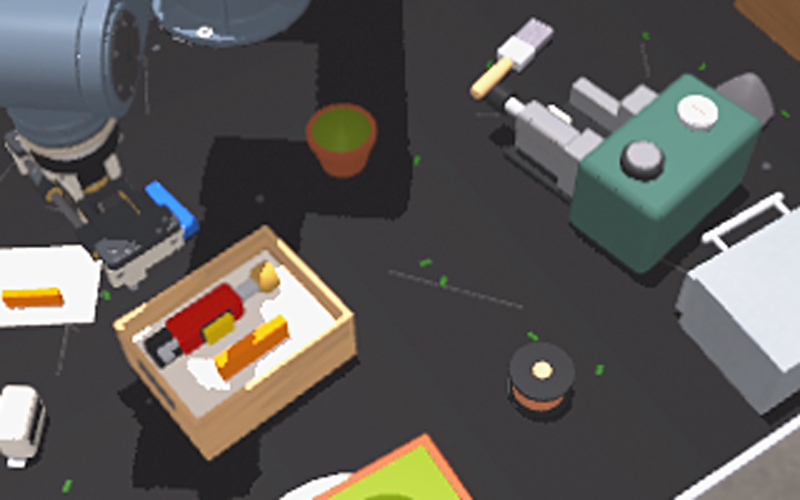

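View pics/t18.png

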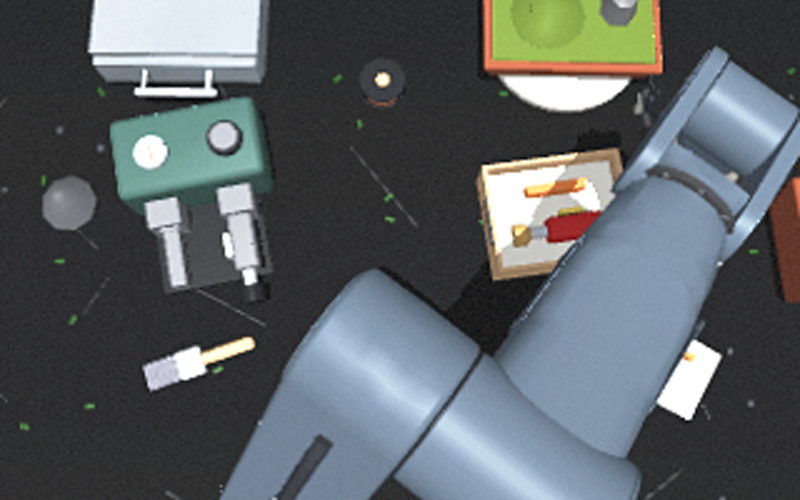

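```bash
python3 -c "
from h import *
s=st();c=camera('wrist')
f=lambda l:[((np.array(p)+.5)/2.2-.5+np.array([150,0])) for p in l]
g=back(c,f([(326,188),(392,187),(391,354),(329,355)]),.092,s).mean(0)
d=back(c,f([(274,44),(553,44),(528,404),(287,404)]),.056,s).mean(0)
r=back(c,f([(265,432),(554,433)]),.085,s).mean(0); a=np.radians(99); x=np.array([np.cos(a),np.sin(a)])
print(g*1000,d*1000,'crate',(r[:2]+.104*x)*1000)
order.close_job(); print('done')"
```

```text
t 25.6 tcp [ 572.9 -362.9  256.3] th 8.94 tilt [-0.0016  0.0009] w 51.3 F [0.2 0.1 0.5] q [-0.63  0.56  1.23 -0.    1.35 -0.79]
[ 558.44268977 -293.86652156   92.        ] [ 583.12190341 -271.55094466   56.        ] crate [ 582.88788438 -271.73078465]
the job is handed in; nothing more can be done
done
```

The crate is packed and the job was handed in at about 25.6 s. The hand-in reports no verdict, so what follows is from my own checks.

- **Tub:** it stands upright on the crate floor beside the purple box. In a wrist picture it sat about 30 mm from the crate's middle, on the empty side.
- **Divider:** I used the larger of the two plates, which measured about 189 x 143 mm against about 150 x 114 mm for the other. It lies on both ledges, rib up. The last measurement put its centre within about 1 mm of the crate's centre.
- **Red wand:** I held the button in before the pull and kept squeezing until the wand was well clear. The reported grip width stayed near 36.5 mm; my readings ran up to about 1 mm low on known objects. The wand was pulled about 52 mm straight out. It now lies flat and right way up on the wide side of the divider, button out, well inside the walls.
- **Everything else:** the last scene and top pictures show the grey wand still clipped in and all the table objects where they started. The gripper is clear of everything, and the wrist force is near zero.

**Disagreements:** before grasping, the fixed cameras and the wrist camera differed by about 3–4 mm on the tub and the red wand. I went by the wrist camera for the wand and roughly between the two for the tub, and both grasps were good. I did not measure the level of the divider or the wand directly; I judged both from the pictures and from the contact heights as I set them down.

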